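Roll the turned roller up onto the marking-out plate and chock it on the line

ROBOT

A 6-joint arm with a two-finger parallel gripper is mounted at the origin on the work surface. World frame = base frame: x ahead of the robot, y to its left, z up, the work surface at z = 0. Lengths are in m, angles in rad, forces in N, time in s.
With the tool pointing down it reaches from about 0.25 to 0.775 m from the base axis. Payload 4 kg.
Tool frame: the origin (TCP) lies between the finger pads; the fingertips stand 22 mm ahead of it and the grasp point (between the pads) lies 3 mm ahead of it (ctrl.tips_ahead is the distance from the TCP to the fingertips, in m); z points along the fingers, y is the line along which they close (so a half turn about z gives the same grasp; the last joint's range is limited). The gripper opens to 85 mm and grips with 20 to 120 N. Pads are 22 mm wide; open, the fingers measure 114 mm over their backs; the gripper's body (76 mm by 85 mm) begins 54 mm behind the grasp point. The pads swing forward as they close: fully open they stand 13 mm farther back than shut.
Start: joints at [1.115, 0.087, 1.371, -0, 1.684, -0.103], TCP at [0.19, 0.516, 0.253] pointing down, gripper open.
Joint ranges: [-3.1, 3.1], [-0.76, 2.03], [0.27, 2.55], [-1.08, 4.22], [0.17, 2.65], [-2.57, 2.57]. Speed limits (rad/s): [2.79, 2.79, 3.14, 3.14, 3.14, 3.14].

INTERFACE

Orientations are given as a rotation vector (axis times angle).
In Python, from cell import ctrl gives the robot as it stands.
- The arm moves only by the tool play_rows, never from a script. Its argument "targets" is text: rows parted by semicolons, each of 7 numbers parted by spaces: the shift along the tool's x, y, z in mm, then the turn, a rotation vector about the tool's x, y, z in rad, then the opening, from 0 (shut) to 1 (fully open). In form: tx ty tz rx ry rz gripper; .... A call has 1 to 20 rows; each row shifts and turns the commanded pose from where the row before left it, along the tool's axes as they then stand; what a row does not reach is not made up. A row lasts 1/12 s, in which the tool goes at most 41.7 mm and 7.16 degrees, less where a joint would pass 70% of its speed; a pose out of reach is approached as far as the arm can. A call with a gripper value outside its range is refused whole. The fingers move at their own pace and stop on an object; "force" is the grip in N (left out, the last holds). Time passes only in rows, so rows that do not move let the fingers close. It gives the time, the measured TCP pose, the force, the opening and the grip force at its end, in the units of the state.
- ctrl.get_obs(): the state, without advancing time (a new reading comes with each control period).
- ctrl.get_image(name): name is "scene" or "side" or "wrist"; returns a dict with "frame" (420x560x3 uint8, blue, green, red), "fx", "fy", "cx", "cy" (pixels), "R" (3x3) and "t" (3): a world point X has camera coordinates R X + t; the wrist camera has in their place "mount" (4x4, takes a point from camera to tool coordinates, whose origin is the TCP and whose axes are the flange's). Camera axes: x right, y down, z forward; pixel columns grow to the right and rows downward; lengths in m; the calibration is good to about 2 mm. The wrist camera is an equidistant fisheye: a pixel r from the principal point sees the ray r / f radians off the axis. A picture is of the moment at which its call begins: read the wrist's pose just before it. There is no depth.
- ctrl.sign_off(): hands the job in; it is judged then, once.
The state is a dict: "time": time; "joint_positions": joint angles; "joint_velocities": joint speeds; "joint_torque": joint torques, N m; "tcp_pos": TCP position; "ee_rot": TCP orientation; "force": force on the tool from outside, world axes, zero at the start; "moment": the same for the moment, N m; "width": finger opening in m; "gripper_force": force on a finger pad.
Only numpy, scipy, OpenCV 4.12 (cv2) and the standard library are available. Lean on these libraries where they do the work, as an engineer would, in place of code of your own. Each camera call takes 0.05 s, during which the arm holds its last target. There are 200 camera calls.

TASK

Roll the turned steel roller along the bench with light fingertip pressure, up over the edge of the marking-out plate, and stop it squarely on the scribed line, about midway across the plate; do not grip it, lift it or press hard on it, and take your fingers off. Then take the sloped wooden chock and set it flat on the plate close up against the roller's middle, sloped nose first, on the side the roller came from, leaving the roller on the line. Leave the block, the flange and the two trays where they lie.

Things in the scene. Friction and masses are not known exactly. Their poses are not given: they have to be found in the camera images.
- roller: Turned steel roller, cylinder 50 mm in diameter, 130 mm long, about 0.5 kg. Origin at its centre, x along its axis (y, z turn as it rolls). Stays where left on the level. Rigid: 1 mm past touching is some 20 N, and over 25 N marks it; 8 to 15 N is right, with less the tips slip at the plate's edge (friction about 0.6). Pushed from behind it jams at the edge; drawn forward from on top it climbs.
- plate: Marking-out plate fixed to the bench: dark steel, 220 mm square, 3 mm thick, square edges. Origin at the centre of its underside, z up. The roller starts on the bench beyond its -y edge (at y = -110 mm in the plate's frame), about parallel to that edge, and is to be rolled in the plate's +y direction.
- line: Light straight line scribed on top of the plate, 212 mm long, 2 mm wide, parallel to that edge and 72 to 90 mm inside it. Origin at the middle of the line on the plate's top face; x along the line, y the direction in which the roller is to be rolled (the same as the plate's).
- chock: Wooden chock, 36 wide (its x), 50 long (its y), 30 mm high, 60 g; origin at the centre of its underside. Nose edge at y = +25 mm; its face slopes up to the flat top, which runs from y = -1 to the upright back at -25: grip it there across its width. It touches the roller when the roller's axis is 37 mm ahead of its origin. Starts left or right of the plate, the plain block in the other place.
- block: Bystander: plain rectangular wooden block, 36 x 50 x 30 mm, no slope; leave it alone. Origin at the centre of its underside.
- flange: Bystander: turned steel flange, 90 mm across, 30 mm high; leave it alone. Origin at the centre of its underside.
- tray_near: Bystander: small open red parts tray, 60 x 45 x 32 mm; leave it alone. Origin at the centre of its underside.
- tray_far: Bystander: open red parts tray, 50 x 75 x 32 mm; leave it alone. Origin at the centre of its underside.
Not all that is in view belongs to the job. Leave any green or purple look-alike of the chock alone.

How it is judged:
By the outcome, as a careful person would: the job done as asked, in the order asked, and still so for the second after the job is handed in, with the robot touching nothing.
It also fails if it takes over 72 s, if anything falls off the work surface, if the arm or the gripper's body presses on something with over 40 N, if the wrist force passes 120 N, or if a joint passes its speed limit or range.

## Working session

There is one attempt and no reset: what is moved stays moved. The work goes in short steps, Python scripts to look and compute and a tool call to move; the robot and the scene stay as the last step left them, time stands still between calls to the robot, and variables do not carry over. Pictures are saved under pics/ and viewed, at most 10 in all, crops included, and the job is handed in when it is done.

Besides the shell and the picture viewer there is one more tool, called after "Request:" as name(argument=value, ...), one argument or row to a line, values as JSON. play_rows: Moves the arm, as the interface text tells. Its arguments: {"type":"object","properties":{"targets":{"type":"string"},"force":{"type":"number"}},"required":["targets"]}

```bash
ls; mkdir -p pics
cat > h.py <<'E'
import numpy as np, cv2
from scipy.spatial.transform import Rotation as Ro
from cell import ctrl
def ray(c,u,v):
    d=np.array([(u-c["cx"])/c["fx"],(v-c["cy"])/c["fy"],1.]);R=np.array(c["R"]);t=np.array(c["t"])
    return -R.T@t, R.T@d
def onz(c,u,v,z):
    o,d=ray(c,u,v); return o+d*(z-o[2])/d[2]
def wray(c,o,u,v):
    T=np.array(c["mount"]);x=(u-c["cx"])/c["fx"];y=(v-c["cy"])/c["fy"];r=np.hypot(x,y)+1e-12
    d=np.array([np.sin(r)*x/r,np.sin(r)*y/r,np.cos(r)])
    Rt=Ro.from_rotvec(o["ee_rot"]).as_matrix()
    return Rt@T[:3,3]+np.array(o["tcp_pos"]), Rt@T[:3,:3]@d
def wonz(c,o,u,v,z):
    p,d=wray(c,o,u,v); return p+d*(z-p[2])/d[2]
E
python3 - <<'E'
from h import *
o=ctrl.get_obs();print(o["time"],o["tcp_pos"],o["ee_rot"],o["force"],o["width"],ctrl.tips_ahead)
ims=[]
for n in("scene","side","wrist"):
    c=ctrl.get_image(n);cv2.imwrite(f"pics/{n}0.png",c["frame"])
    print(n,c["fx"],c["cx"],c["cy"], c.get("R"),c.get("t"),c.get("mount"))
    if n!="wrist":cv2.imwrite(f"pics/{n}0v.png",cv2.resize(c["frame"],(800,600)))
E
```

```text
pics
0.0 [0.1898306  0.51571411 0.25210508] [-0.55115017 -3.09222026  0.00344582] [0.62406678 0.00909283 0.45487156] 0.08543539580369951 0.022
scene 451.6249031343775 276.61848351382156 208.84753326312645 [[ 0.60783954  0.79374327 -0.02242142]
 [ 0.43015309 -0.3528782  -0.83093038]
 [-0.66745742  0.4954277  -0.55592444]] [-0.38275938 -0.18862416  1.6437891 ] None
side 444.90081450263455 278.248666673809 210.037988711186 [[ 0.79162903 -0.61087733  0.01234383]
 [-0.40761102 -0.54305288 -0.73412998]
 [ 0.45516671  0.57612713 -0.67889675]] [-0.408374    0.30102826  0.70892771] None
wrist 325.19226210127806 277.33421033321434 211.77338595103188 None None [[ 6.40502595e-04 -9.60926624e-01 -2.76802482e-01  7.01056264e-02]
 [ 9.99999284e-01  8.95341784e-04 -7.94268967e-04 -2.28349014e-04]
 [ 1.01106702e-03 -2.76801775e-01  9.60926509e-01 -1.20748720e-01]
 [ 0.00000000e+00  0.00000000e+00  0.00000000e+00  1.00000000e+00]]
```

View pics/scene0v.png

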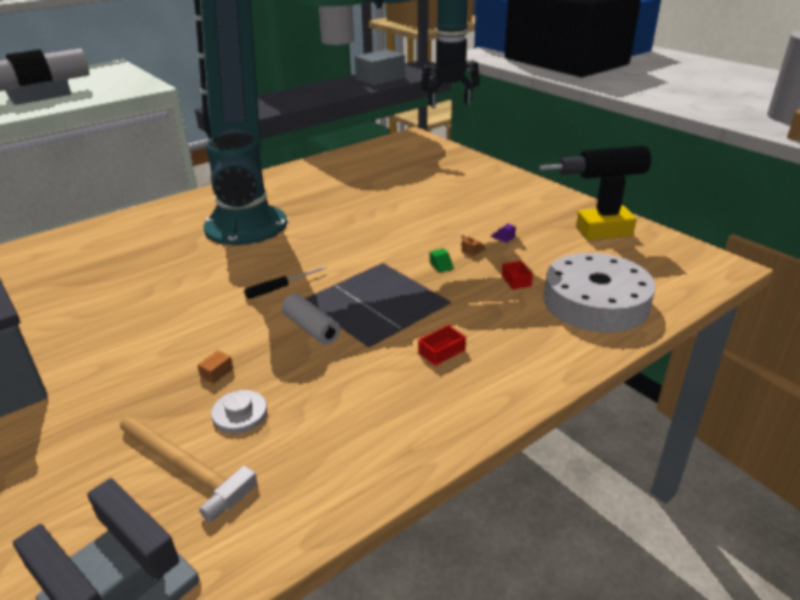

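View pics/side0v.png

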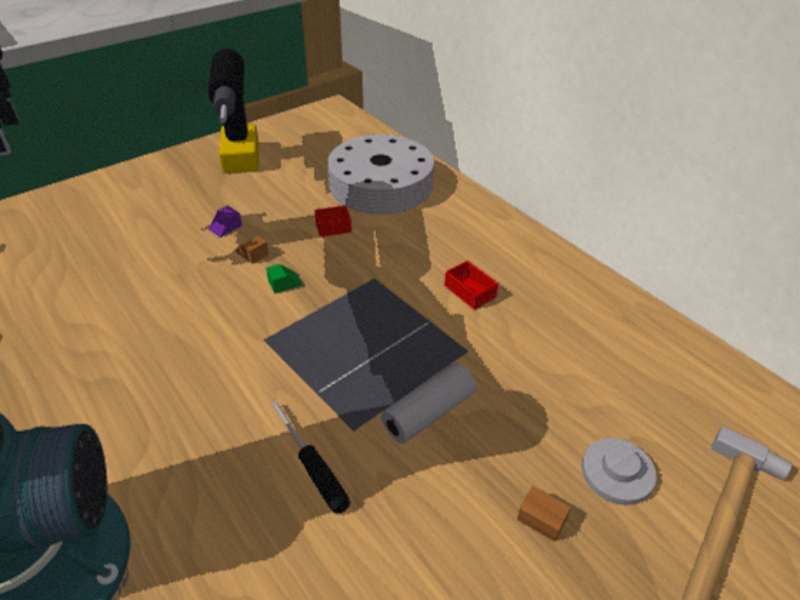

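The scene view shows the brown piece at (472,245) and an orange-brown block at (215,367). It also shows green (441,260) and purple (505,233) look-alikes, and the roller at (310,317) beside the plate. In the side view the plate corners are at (265,342), (375,279), (466,352) and (354,430), the line runs (320,391)–(428,323), and the roller is at (430,402).

Chock candidates in the side view: brown (253,249), orange block (545,512), green (283,278), purple (226,221). Brown at (253,249) looks sloped and is wood-coloured, so I'll crop it to confirm.

Run:
```python
from h import *
S=ctrl.get_image("side");C=ctrl.get_image("scene")
f=S["frame"];g=C["frame"]
def crop(im,u,v,w=28,h=21):return cv2.resize(im[int(v-h):int(v+h),int(u-w):int(u+w)],(392,294),interpolation=cv2.INTER_CUBIC)
k=.7
out=np.vstack([np.hstack([crop(f,253*k,255*k),crop(f,545*k,512*k)]),np.hstack([crop(g,475*k,245*k),crop(g,215*k,367*k)])])
cv2.imwrite("pics/crops.png",out)
P=[onz(S,u*k,v*k,.003)[:2] for u,v in((265,342),(375,279),(466,352),(354,430))];print("plate side",np.round(P,3).tolist())
print("line",[onz(S,u*k,v*k,.003)[:2].round(4).tolist() for u,v in((320,391),(428,323))])
print("plate scene",[onz(C,u*k,v*k,.003)[:2].round(3).tolist() for u,v in((383,264),(450,301),(370,346))])
print("line sc",[onz(C,u*k,v*k,.003)[:2].round(4).tolist() for u,v in((333,285),(400,328))])
for n,c,u,v in(("chock",S,253,249),("chock",C,472,245),("blk",S,545,512),("blk",C,215,367)):
    print(n,onz(c,u*k,v*k,.015)[:2].round(3))
for n,c,pts in(("rol",S,((430,402),)),("rol",C,((310,317),))):
    print(n,[onz(c,u*k,v*k,.025)[:2].round(3) for u,v in pts])
for n,u,v in(("green",283,278),("purp",226,221),("trn",333,220),("trf",470,284),("fl",620,470),("sd",330,490),("sdtip",276,404)):
    print(n,onz(S,u*k,v*k,.015)[:2].round(3))
```

```text
plate side [[0.377, 0.15], [0.597, 0.168], [0.608, -0.05], [0.393, -0.064]]
line [[0.3926, 0.0193], [0.6014, 0.0324]]
plate scene [[0.388, 0.151], [0.595, 0.169], [0.613, -0.047]]
line sc [[0.3898, 0.0151], [0.6041, 0.0315]]
chock [0.466 0.349]
chock [0.467 0.35 ]
blk [ 0.501 -0.304]
blk [ 0.501 -0.306]
rol [array([ 0.492, -0.102])]
rol [array([ 0.489, -0.1  ])]
green [0.468 0.25 ]
purp [0.466 0.453]
trn [0.625 0.338]
trf [0.707 0.052]
fl [ 0.619 -0.322]
sd [ 0.315 -0.126]
sdtip [0.328 0.027]
```

View pics/crops.png

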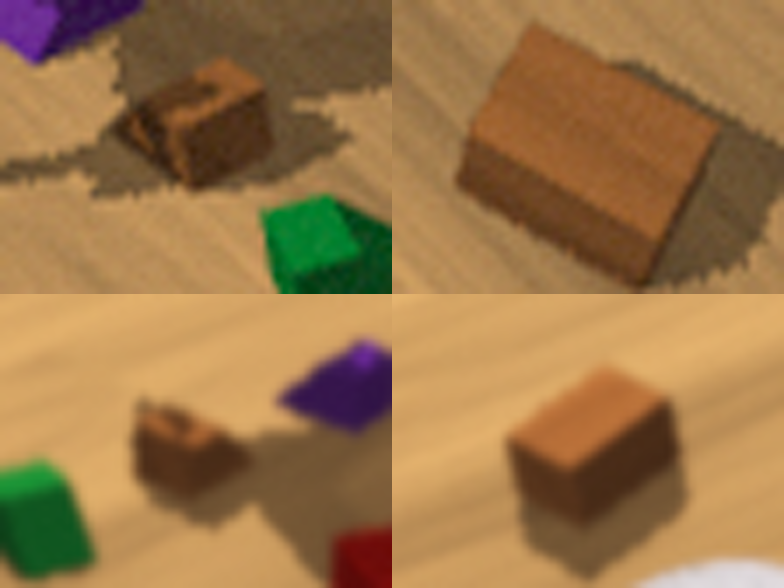

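The crops confirm it. The brown piece at side (253,249) has a slope and an upright back, so it is the chock, at about (0.467,0.350). The orange one at (545,512) is the plain block. Next I'll work out the tool axes and the fingertip depth from the wrist view.

Run:
```python
from h import *
o=ctrl.get_obs();print(Ro.from_rotvec(o["ee_rot"]).as_matrix().round(4))
im=cv2.imread("pics/wrist0.png");cv2.imwrite("pics/wrist0v.png",cv2.resize(im,(800,600)))
```

```text
[[-9.384e-01  3.455e-01 -5.000e-04]
 [ 3.455e-01  9.384e-01 -1.000e-03]
 [ 1.000e-04 -1.100e-03 -1.000e+00]]
```

Run:
```python
from h import *
# expected pixel of finger tip corners for tip depth z (tool frame)
c=ctrl.get_image("wrist");T=np.linalg.inv(np.array(c["mount"]))
for z in(.005,.009,.015,.022,.03):
  r=[]
  for y in(-.057,-.0427,.0427,.057):
    p=T@np.array([.011,y,z,1]);th=np.arctan2(np.hypot(p[0],p[1]),p[2]);n=np.hypot(p[0],p[1])
    r.append([round((c["cx"]+c["fx"]*th*p[0]/n)/.7),round((c["cy"]+c["fy"]*th*p[1]/n)/.7)])
  print(z,r)
```

```text
0.005 [[216, 372], [258, 374], [536, 374], [579, 373]]
0.009 [[220, 367], [262, 369], [533, 369], [574, 368]]
0.015 [[226, 360], [266, 361], [528, 362], [568, 360]]
0.022 [[233, 352], [272, 353], [523, 353], [562, 353]]
0.03 [[240, 344], [277, 345], [517, 345], [555, 344]]
```

View pics/wrist0v.png

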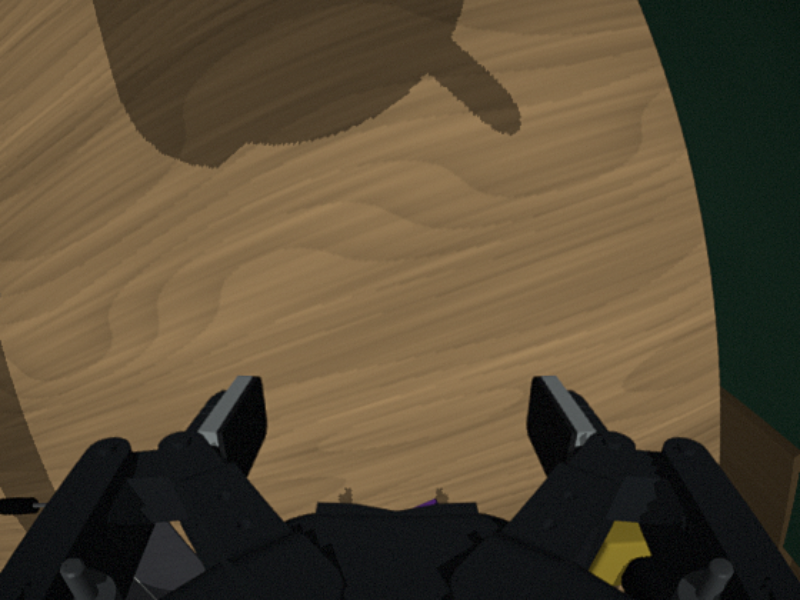

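The wrist view shows the fingertip corners at (262,377) and (265,435) on the left, and (533,377) and (530,435) on the right. They stand well back of the shut position. I'll estimate the tip depth from these corners, then work out the move.

Run:
```python
from h import *
c=ctrl.get_image("wrist");T=np.array(c["mount"])
for (u,v) in((262,377),(265,435),(533,377),(530,435),(242,377)):
  x=(u*.7-c["cx"])/c["fx"];y=(v*.7-c["cy"])/c["fy"];r=np.hypot(x,y)
  d=T[:3,:3]@np.array([np.sin(r)*x/r,np.sin(r)*y/r,np.cos(r)])
  s=(np.sign(d[1])*.0427-T[1,3])/d[1]; print((T[:3,3]+s*d).round(4))
S=ctrl.get_image("side");C=ctrl.get_image("scene")
k=.7
# roller: silhouette end circles -> axis, from masks
for n,c,box in(("side",S,(370,480,355,450)),("scene",C,(275,345,285,350))):
  f=c["frame"];hsv=cv2.cvtColor(f,cv2.COLOR_BGR2HSV)
  m=((hsv[...,1]<60)&(hsv[...,2]>70)).astype(np.uint8)
  a=[int(b*k) for b in box];mm=np.zeros_like(m);mm[a[2]:a[3],a[0]:a[1]]=m[a[2]:a[3],a[0]:a[1]]
  q,lab,st,ce=cv2.connectedComponentsWithStats(mm);i=1+np.argmax(st[1:,4])
  cn=cv2.findContours((lab==i).astype(np.uint8),0,1)[0][0];r=cv2.minAreaRect(cn);print(n,st[i],r)
  b=cv2.boxPoints(r);e=[(b[i]+b[(i+1)%4])/2 for i in range(4)]
  print([ (p/k).round(0).tolist()+onz(c,*p,.025)[:2].round(4).tolist() for p in e])
```

```text
[ 0.0084 -0.0427  0.0085]
[-0.0104 -0.0427  0.0038]
[0.0087 0.0427 0.0079]
[-0.0098  0.0427  0.003 ]
[ 0.0167 -0.0427 -0.0093]
side [ 267  254   66   56 1641] ((299.91888427734375, 280.9864807128906), (26.388214111328125, 71.02730560302734), 54.462318420410156)
[[417.0, 386.0, 0.496, -0.0704], [470.0, 372.0, 0.5711, -0.0949], [439.0, 417.0, 0.4864, -0.1283], [387.0, 431.0, 0.4178, -0.1047]]
scene [198 199  43  42 976] ((219.0, 219.5), (41.0, 42.0), 90.0)
[[313.0, 284.0, 0.3907, -0.0336], [343.0, 314.0, 0.5199, -0.044], [313.0, 343.0, 0.563, -0.1388], [283.0, 314.0, 0.4451, -0.1355]]
```

Request:
play_rows(
  targets="0 0 0 0 0 0.115 1;0 0 0 0 0 0.115 1;0 0 0 0 0 0.115 1;0 0 0 0 0 0.115 1;0 0 0 0 0 0.115 1;0 0 0 0 0 0.115 1;0 0 0 0 0 0.115 1;0 0 0 0 0 0.115 1;0 0 0 0 0 0.115 1;0 0 0 0 0 0.113 1",
)

```text
time: 1.28
tcp_pos: [0.19, 0.5161, 0.2534]
ee_rot: [-2.149, -2.292, -0.0]
force: [0.5, 0.6, 0.0]
width: 0.0852
gripper_force: 0.0
```

Request:
play_rows(
  targets="-30 13 2.5 0 0 0 1;-30 13 2.5 0 0 0 1;-30 13 2.5 0 0 0 1;-30 13 2.5 0 0 0 1;-30 13 2.5 0 0 0 1;-30 13 2.5 0 0 0 1;-30 13 2.5 0 0 0 1;-30 13 2.5 0 0 0 1;-30 13 2.5 0 0 0 1;-30 13 2.5 0 0 0 1;-30 13 2.5 0 0 0 1;-30 13 2.5 0 0 0 1;-30 13 2.5 0 0 0 1;-30 13 2.5 0 0 0 1;-30 13 2.5 0 0 0 1;-30 13 2.5 0 0 0 1;-30 13 2.5 0 0 0 1;-30 13 2.5 0 0 0 1;-30 13 2.5 0 0 0 1;-30 13 2.5 0 0 0 1",
)

```text
time: 2.95
tcp_pos: [0.4919, -0.0658, 0.2034]
ee_rot: [2.143, 2.297, 0.001]
force: [0.2, 0.4, -0.2]
width: 0.0853
gripper_force: 0.0
```

Run:
```python
from h import *
o=ctrl.get_obs();print(o["time"],o["tcp_pos"],o["force"]);print(Ro.from_rotvec(o["ee_rot"]).as_matrix().round(4))
c=ctrl.get_image("wrist");cv2.imwrite("pics/w1.png",c["frame"]);cv2.imwrite("pics/w1v.png",cv2.resize(c["frame"],(800,600)))
```

```text
2.95 [ 0.49188855 -0.06584358  0.20337248] [ 0.17993759  0.43416946 -0.17279631]
[[-6.960e-02  9.976e-01  6.000e-04]
 [ 9.976e-01  6.960e-02  1.000e-04]
 [ 1.000e-04  6.000e-04 -1.000e+00]]
```

View pics/w1v.png

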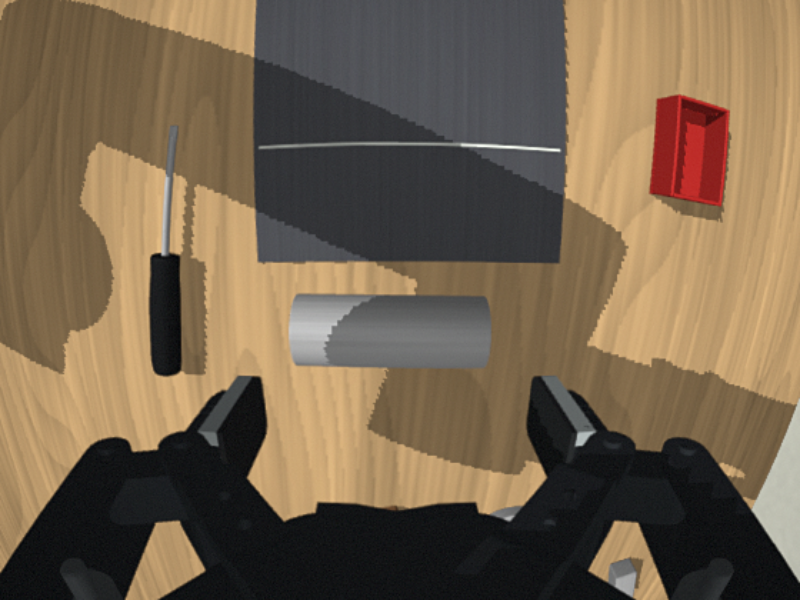

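The wrist view shows the line from (259,147) to (560,150) and the plate's near edge at row 262, from (259,262) to (559,262). The roller's silhouette has corners (295,294), (488,297), (290,365) and (489,368). I'll turn these into positions in the line's frame.

Run:
```python
from h import *
o=ctrl.get_obs();c=ctrl.get_image("wrist")
W=lambda u,v,z:wonz(c,o,u*.7,v*.7,z)
a,b=W(259,147,.003),W(560,150,.003);L=(a+b)/2;ex=(b-a)/np.linalg.norm(b-a);ey=np.array([-ex[1],ex[0],0]);print("line",L.round(4),np.linalg.norm(b-a),np.degrees(np.arctan2(ex[1],ex[0])))
q=lambda p:(np.array([ex@(p-L),ey@(p-L)])*1e3).round(1)
print("edge",q(W(259,262,.003)),q(W(559,262,.003)))
def bis(u1,v1,u2,v2):
  p,d1=wray(c,o,u1*.7,v1*.7);_,d2=wray(c,o,u2*.7,v2*.7)
  d1=d1-ex*(d1@ex)*1;d2=d2-ex*(d2@ex)
  d=d1/np.linalg.norm(d1)+d2/np.linalg.norm(d2);return q(p+d*(.025-p[2])/d[2])
print("axis y left,right",bis(310,294.5,310,366),bis(470,297,470,368),bis(390,295.5,390,367))
print("ends",q(W(290,330,.025)),q(W(490,333,.025)))
print("tcp",q(np.array(o["tcp_pos"])))
```

```text
line [0.4982 0.0184 0.003 ] 0.21090941358957568 3.574752544734364
edge [-108.8  -82.3] [109.3 -81.2]
axis y left,right [  -9.8 -126.1] [  -9.8 -127.3] [  -9.8 -126.4]
ends [ -83.2 -126.1] [  55.4 -127.8]
tcp [ -9.8 -88.8]
```

Request:
play_rows(
  targets="-15 -1.5 0 0 0 0.007 1;-15 -1.5 0 0 0 0 1;-15.5 -1 0 0 0 0 1;0 0 20 0 0 0 1;0 0 20 0 0 0 1;0 0 20 0 0 0 1;0 0 20 0 0 0 1;0 0 20 0 0 0 1;0 0 20 0 0 0 1;0 0 10 0 0 0 1;0 0 5 0 0 0 1;0 0 3 0 0 0 1;0 0 0 0 0 0 1;0 0 0 0 0 0 1",
)

```text
time: 4.22
tcp_pos: [0.4912, -0.11, 0.0665]
ee_rot: [2.149, 2.289, 0.002]
force: [0.5, 0.5, 0.2]
width: 0.0858
gripper_force: 0.0
```

Request:
play_rows(
  targets="0 0 1 0 0 0 1;0 0 1 0 0 0 1;0 0 1 0 0 0 1;0 0 0 0 0 0 1",
)

```text
time: 4.55
tcp_pos: [0.4904, -0.1099, 0.0624]
ee_rot: [2.15, 2.29, 0.0]
force: [0.8, 0.0, -0.6]
width: 0.0856
gripper_force: 0.0
```

Request:
play_rows(
  targets="0 0 0.7 0 0 0 1;0 0 0 0 0 0 1;0 0 0 0 0 0 1",
)

```text
time: 4.8
tcp_pos: [0.4903, -0.1099, 0.0616]
ee_rot: [-2.15, -2.29, -0.0]
force: [-0.2, -0.1, 0.5]
width: 0.0852
gripper_force: 0.0
```

Run:
```python
from h import *
for i in range(3):
  o=ctrl.get_obs();c=ctrl.get_image("wrist");print(o["time"],o["tcp_pos"].round(4),o["force"].round(2))
cv2.imwrite("pics/w2.png",c["frame"])
S=ctrl.get_image("side")["frame"];cv2.imwrite("pics/s2.png",S)
cv2.imwrite("pics/s2v.png",np.vstack([cv2.resize(S[220:330,240:400],(640,440),interpolation=cv2.INTER_CUBIC)]))
```

```text
4.8 [ 0.4903 -0.1099  0.0616] [-0.15 -0.11  0.54]
4.85 [ 0.4904 -0.1099  0.0616] [-0.69 -0.69  0.1 ]
4.9 [ 0.4904 -0.1099  0.0616] [-0.55 -0.64  0.29]
```

View pics/s2v.png

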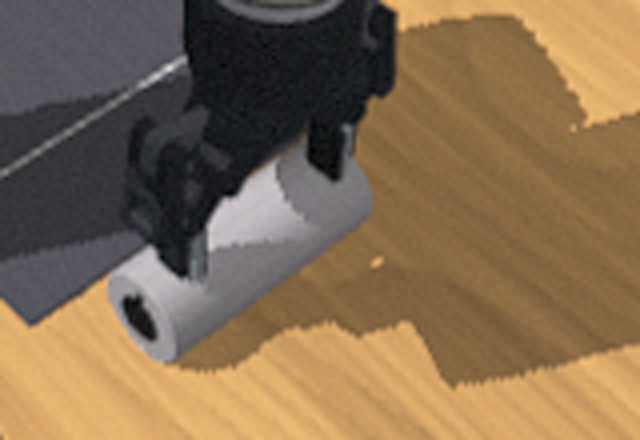

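The side view shows both tips just over the roller's top, slightly to the -y side, not yet touching. I'll descend gently.

Request:
play_rows(
  targets="0 0 1 0 0 0 1;0 0 1 0 0 0 1;0 0 0 0 0 0 1;0 0 0 0 0 0 1",
)

```text
time: 5.33
tcp_pos: [0.4903, -0.1098, 0.0594]
ee_rot: [-2.15, -2.29, 0.0]
force: [0.4, 0.6, -0.1]
width: 0.0852
gripper_force: 0.0
```

Request:
play_rows(
  targets="0 0 0.7 0 0 0 1;0 0 0 0 0 0 1;0 0 0 0 0 0 1",
)

```text
time: 5.58
tcp_pos: [0.4903, -0.1099, 0.0589]
ee_rot: [-2.15, -2.29, -0.0]
force: [-0.2, -0.0, -0.0]
width: 0.0856
gripper_force: 0.0
```

Request:
play_rows(
  targets="0 0 0.6 0 0 0 1;0 0 0 0 0 0 1;0 0 0 0 0 0 1",
)

```text
time: 5.83
tcp_pos: [0.4905, -0.11, 0.0587]
ee_rot: [2.15, 2.29, 0.0]
force: [-1.3, 0.5, 2.7]
width: 0.0854
gripper_force: 1.7
```

Request:
play_rows(
  targets="0 0 0.5 0 0 0 1;0 0 0 0 0 0 1;0 0 0 0 0 0 1",
)

```text
time: 6.08
tcp_pos: [0.4905, -0.1101, 0.0587]
ee_rot: [2.15, 2.29, -0.0]
force: [-2.5, -0.6, 6.0]
width: 0.0853
gripper_force: 2.9
```

Request:
play_rows(
  targets="0 0 0.3 0 0 0 1;2 0 0 0 0 0 1;2.5 0 0 0 0 0 1;2.5 0 0 0 0 0 1;2.5 0 0 0 0 0 1;2.5 0 0 0 0 0 1",
)

```text
time: 6.58
tcp_pos: [0.4898, -0.0982, 0.0587]
ee_rot: [2.15, 2.29, -0.0]
force: [-2.5, -0.6, 7.3]
width: 0.0858
gripper_force: 3.6
```

Request:
play_rows(
  targets="2.5 0 0.1 0 0 0 1;2.5 0 0 0 0 0 1;2.5 0 0 0 0 0 1;2.5 0 0 0 0 0 1;2.5 0 0 0 0 0 1;2 0 0 0 0 0 1;1 0 0 0 0 0 1;0 0 0 0 0 0 1",
)

```text
time: 7.25
tcp_pos: [0.4889, -0.0825, 0.0587]
ee_rot: [2.149, 2.29, 0.0]
force: [-3.0, 0.3, 7.8]
width: 0.0853
gripper_force: 3.8
```

Request:
play_rows(
  targets="0 0 -3 0 0 0 1;0 0 -3 0 0 0 1;-4 0 0 0 0 0 1;-6 0 0 0 0 0 1;-5 0 0 0 0 0 1;0 0 0 0 0 0 1;0 0 0 0 0 0 1;0 0 0 0 0 0 1",
)

```text
time: 7.92
tcp_pos: [0.4894, -0.0975, 0.0631]
ee_rot: [-2.15, -2.289, 0.0]
force: [-0.2, 0.1, 0.2]
width: 0.0855
gripper_force: 0.0
```

Run:
```python
from h import *
o=ctrl.get_obs();c=ctrl.get_image("wrist");print(o["tcp_pos"].round(4))
f=c["frame"];cv2.imwrite("pics/w3.png",f)
hsv=cv2.cvtColor(f,cv2.COLOR_BGR2HSV)
for u in(220,277,330):
  print(u,[(v,int(hsv[v,u,1]),int(hsv[v,u,2])) for v in range(60,330,6)])
```

```text
[ 0.4894 -0.0975  0.0631]
220 [(60, 22, 59), (66, 21, 62), (72, 24, 64), (78, 21, 61), (84, 17, 60), (90, 21, 61), (96, 13, 58), (102, 21, 60), (108, 21, 62), (114, 25, 61), (120, 13, 58), (126, 17, 59), (132, 17, 59), (138, 18, 58), (144, 21, 62), (150, 15, 99), (156, 21, 97), (162, 19, 93), (168, 16, 93), (174, 20, 91), (180, 104, 224), (186, 104, 223), (192, 100, 199), (198, 4, 137), (204, 2, 154), (210, 2, 168), (216, 0, 178), (222, 1, 188), (228, 1, 189), (234, 1, 198), (240, 3, 204), (246, 1, 196), (252, 1, 194), (258, 3, 196), (264, 3, 191), (270, 0, 128), (276, 2, 122), (282, 2, 116), (288, 109, 223), (294, 105, 222), (300, 104, 223), (306, 107, 224), (312, 104, 225), (318, 104, 226), (324, 104, 226)]
277 [(60, 18, 58), (66, 9, 57), (72, 9, 57), (78, 17, 61), (84, 28, 63), (90, 21, 60), (96, 22, 58), (102, 17, 60), (108, 22, 58), (114, 18, 58), (120, 27, 57), (126, 13, 58), (132, 21, 60), (138, 14, 56), (144, 27, 57), (150, 23, 55), (156, 19, 54), (162, 18, 56), (168, 22, 57), (174, 24, 74), (180, 108, 196), (186, 107, 195), (192, 108, 198), (198, 4, 134), (204, 2, 153), (210
[... 298 characters left out ...]
105, 206)]
330 [(60, 21, 62), (66, 16, 62), (72, 16, 64), (78, 21, 62), (84, 21, 61), (90, 20, 63), (96, 17, 61), (102, 24, 63), (108, 21, 61), (114, 25, 62), (120, 24, 63), (126, 17, 61), (132, 13, 61), (138, 25, 62), (144, 18, 58), (150, 20, 64), (156, 17, 59), (162, 13, 60), (168, 9, 56), (174, 25, 62), (180, 104, 145), (186, 103, 148), (192, 109, 148), (198, 6, 89), (204, 3, 95), (210, 5, 100), (216, 1, 175), (222, 3, 185), (228, 1, 186), (234, 1, 194), (240, 0, 198), (246, 3, 200), (252, 1, 200), (258, 2, 123), (264, 4, 125), (270, 0, 124), (276, 2, 123), (282, 2, 120), (288, 106, 139), (294, 105, 131), (300, 106, 125), (306, 105, 119), (312, 103, 121), (318, 102, 125), (324, 107, 202)]
```

```bash
cat >> h.py <<'E'
def bisx(c,o,u,v1,v2,z,fwd):
    p,d1=wray(c,o,u,v1);_,d2=wray(c,o,u,v2)
    s=np.array([fwd[1],-fwd[0],0]);n=[]
    for d in(d1,d2):
        d=d-s*(d@s);n.append(d/np.linalg.norm(d))
    d=n[0]+n[1];return (p+d*(z-p[2])/d[2])
def meas(zr=.025,save=None):
    o=ctrl.get_obs();c=ctrl.get_image("wrist");f=c["frame"]
    if save:cv2.imwrite(save,f)
    R=Ro.from_rotvec(o["ee_rot"]).as_matrix();t=np.array(o["tcp_pos"]);fw=R[:,0]
    b=cv2.blur(f,(7,1));h=cv2.cvtColor(b,cv2.COLOR_BGR2HSV);sat=h[...,1].astype(int);val=h[...,2].astype(int)
    T=lambda p:(R.T@(p-t)*1e3)[:2]
    m=((sat<9)&(val>78)).astype(np.uint8);m[330:]=0
    m=cv2.morphologyEx(m,cv2.MORPH_OPEN,np.ones((9,9)))
    q,lab,st,_=cv2.connectedComponentsWithStats(m)
    i=1+np.argmax(st[1:,4]);m=lab==i;x0,y0,w,hh,_=st[i]
    print("roller bbox",st[i],"ends y",T(wonz(c,o,x0,y0+hh/2,zr))[1].round(1),T(wonz(c,o,x0+w,y0+hh/2,zr))[1].round(1))
    us=np.linspace(x0+.15*w,x0+.85*w,15).astype(int);A=[]
    for u in us:
        r=np.where(m[:,u])[0];A.append(T(bisx(c,o,u,r[0]-.5,r[-1]+.5,zr,fw)))
    A=np.array(A);k=np.polyfit(A[:,1],A[:,0],1);print("roller axis x at mid %.1f yaw(dx/dy) %.4f"%(np.median(A[:,0]),k[0]),A[[0,7,14],0].round(1))
    E=[];Ln=[]
    for u in range(150,410,20):
        r=np.where(sat[:,u]>60)[0];r=r[(r<y0)]
        top=y0
        if len(r):
            e=r[0] if r[0]>5 else None
            if e: E.append(T(wonz(c,o,u,e-.5,.003)));top=e
        col=val[5:top-6,u]-cv2.blur(val[5:top-6,u].astype(np.float32)[:,None],(1,41))[:,0] if top>30 else [0]
        if np.max(col)>45: Ln.append(T(wonz(c,o,u,5+int(np.argmax(col)),.003)))
    for n,X in(("edge",E),("line",Ln)):
        if len(X)>2:
            X=np.array(X);k=np.polyfit(X[:,1],X[:,0],1);print(n,len(X),"x %.1f slope %.4f y %.0f..%.0f"%(np.median(X[:,0]),k[0],X[:,1].min(),X[:,1].max()),X[:,0].round(1))
    print("tcp",t.round(4))
E
python3 -c "
from h import *
meas()"
```

```text
roller bbox [  146   194   265    94 22262] ends y -72.9 74.5
roller axis x at mid 8.7 yaw(dx/dy) 14465.1393 [ 9.1  8.4 12.6]
edge 13 x 39.0 slope 0.0056 y -76..66 [38.9 38.5 38.9 38.7 39.1 39.  39.  39.  39.1 39.2 39.4 39.6 39.3]
line 13 x 121.4 slope 0.0037 y -73..64 [120.9 121.1 121.1 121.3 121.1 121.8 121.6 121.7 121.4 121.3 121.5 121.4
 121.6]
tcp [ 0.4894 -0.0974  0.0632]
```

Request:
play_rows(
  targets="0 0 2 0 0 0 1;0 0 2 0 0 0 1;0 0 1 0 0 0 1;0 0 0.5 0 0 0 1;0 0 0.5 0 0 0 1;0 0 0 0 0 0 1;2 0 0 0 0 0 1;2.5 0 0 0 0 0 1;2.5 0 0 0 0 0 1",
)

```text
time: 8.77
tcp_pos: [0.4893, -0.0907, 0.0587]
ee_rot: [2.15, 2.29, -0.001]
force: [-2.1, 0.1, 6.2]
width: 0.0858
gripper_force: 3.5
```

Request:
play_rows(
  targets="2.5 0 0 0 0 0 1;2.5 0 0 0 0 0 1;2.5 0 0 0 0 0 1;2.5 0 0 0 0 0 1;2.5 0 0 0 0 0 1;2.5 0 0 0 0 0 1;2.5 0 0 0 0 0 1;2.5 0 0 0 0 0 1;2.5 0 0 0 0 0 1;2 0 0 0 0 0 1;1 0 0 0 0 0 1;1 0 0 0 0 0 1;0 0 0 0 0 0 1",
)

```text
time: 9.85
tcp_pos: [0.4877, -0.0639, 0.0587]
ee_rot: [2.149, 2.29, 0.0]
force: [-2.4, 0.4, 6.5]
width: 0.0854
gripper_force: 3.2
```

Request:
play_rows(
  targets="0 0 -3 0 0 0 1;0 0 -3 0 0 0 1;-5 0 0 0 0 0 1;-6 0 0 0 0 0 1;-5 0 0 0 0 0 1;0 0 0 0 0 0 1;0 0 0 0 0 0 1;0 0 0 0 0 0 1",
)

```text
time: 10.52
tcp_pos: [0.4883, -0.0801, 0.0632]
ee_rot: [-2.151, -2.289, 0.0]
force: [1.7, 0.4, -0.5]
width: 0.0856
gripper_force: 0.0
```

```bash
sed -i 's/A.append(T(bisx(c,o,u,r\[0\]-.5,r\[-1\]+.5,zr,fw)))/A.append([T(bisx(c,o,u,r[0]-.5,r[-1]+.5,zr,fw))[0],T(wonz(c,o,u,(r[0]+r[-1])\/2,zr))[1]])/' h.py; sed -i 's/A\[\[0,7,14\],0\]/A[:,0]/' h.py
python3 -c "
from h import *
meas(save='pics/w4.png')"
```

```text
roller bbox [  146   194   265    95 22701] ends y -72.9 74.5
roller axis x at mid 8.4 yaw(dx/dy) 0.0060 [ 8.5  8.4  8.8  8.9  8.4  8.4  8.7  8.2  8.2  8.2  8.1  8.1  8.   7.6
 12.1]
line 13 x 104.0 slope 0.0049 y -73..64 [103.7 103.5 103.7 104.  104.  103.6 103.4 104.  104.3 104.1 104.2 104.5
 103.9]
tcp [ 0.4883 -0.0801  0.0632]
```

Request:
play_rows(
  targets="0 0 2 0 0 0.013 1;0 0 2 0 0 0 1;0 0 1 0 0 0 1;0 0 0.5 0 0 0 1;0 0 0.5 0 0 0 1;0 0 0.4 0 0 0 1;0 0 0 0 0 0 1;0 0 0 0 0 0 1",
)

```text
time: 11.23
tcp_pos: [0.4886, -0.0802, 0.0586]
ee_rot: [2.164, 2.276, -0.001]
force: [-3.5, -0.2, 8.3]
width: 0.0851
gripper_force: 4.2
```

Request:
play_rows(
  targets="0 0 0.3 0 0 0 1;0.7 0 0 0 0 -0.007 1;0.7 0 0 0 0 -0.007 1;0.7 0 0 0 0 -0.006 1;0.5 0 0 0 0 -0.006 1;0 0 0 0 0 0 1",
)

```text
time: 11.73
tcp_pos: [0.4888, -0.0776, 0.0587]
ee_rot: [2.134, 2.303, 0.0]
force: [-2.9, 0.2, 9.5]
width: 0.0852
gripper_force: 4.7
```

Request:
play_rows(
  targets="0.5 0 0 0 0 0 1;0.5 0 0 0 0 0 1;0 0 0 0 0 0 1",
)

```text
time: 11.98
tcp_pos: [0.4887, -0.0766, 0.0587]
ee_rot: [2.135, 2.303, 0.0]
force: [-3.0, 0.8, 10.3]
width: 0.0853
gripper_force: 4.7
```

Request:
play_rows(
  targets="0.5 0 0 0 0 0 1;0.5 0 0 0 0 0 1;0.5 0 0 0 0 0 1;0 0 0 0 0 0 1",
)

```text
time: 12.32
tcp_pos: [0.4886, -0.0752, 0.0587]
ee_rot: [2.135, 2.303, 0.0]
force: [-2.6, -0.5, 10.1]
width: 0.0855
gripper_force: 4.7
```

Request:
play_rows(
  targets="0.6 0 0 0 0 0 1;0.6 0 0 0 0 0 1;0.6 0 0 0 0 0 1;0 0 0 0 0 0 1",
)

```text
time: 12.65
tcp_pos: [0.4886, -0.0742, 0.0587]
ee_rot: [2.133, 2.302, -0.002]
force: [-2.8, -3.2, 8.2]
width: 0.0858
gripper_force: 4.5
```

Request:
play_rows(
  targets="1.1 0 -0.1 0 0 0 1;1.05 0 -0.2 0 0 0 1;1.2 0 -0.26 0 0 0 1;1.2 0 -0.26 0 0 0 1",
)

```text
time: 12.98
tcp_pos: [0.4883, -0.07, 0.0596]
ee_rot: [2.132, 2.302, -0.002]
force: [-2.4, -3.8, 9.2]
width: 0.0854
gripper_force: 4.5
```

Request:
play_rows(
  targets="1.2 0 -0.23 0 0 0 1;1.2 0 -0.22 0 0 0 1;1.2 0 -0.2 0 0 0 1;1.2 0 -0.19 0 0 0 1;1.2 0 -0.17 0 0 0 1",
)

```text
time: 13.4
tcp_pos: [0.4879, -0.0637, 0.0607]
ee_rot: [2.133, 2.302, -0.002]
force: [-3.1, -2.8, 9.2]
width: 0.0855
gripper_force: 4.7
```

Request:
play_rows(
  targets="1.3 0 -0.16 0 0 0 1;1.3 0 -0.15 0 0 0 1;1.3 0 -0.13 0 0 0 1;1.3 0 -0.11 0 0 0 1;1.3 0 -0.1 0 0 0 1;1.3 0 -0.09 0 0 0 1;1.3 0 -0.07 0 0 0 1",
)

```text
time: 13.98
tcp_pos: [0.4873, -0.0541, 0.0615]
ee_rot: [2.133, 2.303, -0.0]
force: [-2.9, -1.2, 8.5]
width: 0.0853
gripper_force: 4.8
```

Request:
play_rows(
  targets="1.3 0 -0.05 0 0 0 1;1.3 0 -0.03 0 0 0 1;1.3 0 -0.02 0 0 0 1;1.3 0 0 0 0 0 1;1.3 0 0 0 0 0 1;1 0 0 0 0 0 1;0 0 0 0 0 0 1",
)

```text
time: 14.57
tcp_pos: [0.4868, -0.046, 0.0615]
ee_rot: [2.133, 2.303, 0.001]
force: [-0.9, 0.7, 8.7]
width: 0.0853
gripper_force: 4.5
```

Request:
play_rows(
  targets="0 0 -3 0 0 0 1;0 0 -3 0 0 0 1;-5 0 0 0 0 0 1;-6 0 0 0 0 0 1;-6 0 0 0 0 0 1;0 0 0 0 0 0 1;0 0 0 0 0 0 1;0 0 0 0 0 0 1",
)

```text
time: 15.23
tcp_pos: [0.487, -0.0631, 0.0651]
ee_rot: [-2.136, -2.303, 0.0]
force: [1.0, -0.1, 0.2]
width: 0.0854
gripper_force: 0.0
```

```bash
python3 -c "
from h import *
meas(.028,save='pics/w5.png')"
```

```text
roller bbox [  145   196   269    95 22866] ends y -73.2 76.1
roller axis x at mid 7.4 yaw(dx/dy) 0.0124 [ 8.1  7.6  7.7  7.8  7.6  7.4  7.2  7.5  7.2  7.2  6.8  7.   6.7  6.6
 14.1]
line 13 x 87.0 slope -0.0078 y -74..65 [87.8 87.3 87.  87.5 87.  87.3 87.1 87.2 86.8 86.6 86.5 86.7 86.4]
tcp [ 0.487  -0.0631  0.0651]
```

Request:
play_rows(
  targets="-2 0 2 0 0 0.016 1;0 0 2 0 0 0 1;0 0 1 0 0 0 1;0 0 0.5 0 0 0 1;0 0 0.5 0 0 0 1;0 0 0 0 0 0 1;2 0 0 0 0 -0.001 1;2.5 0 0 0 0 -0.001 1;2.5 0 0 0 0 -0.001 1",
)

```text
time: 16.03
tcp_pos: [0.4873, -0.0584, 0.0616]
ee_rot: [2.15, 2.289, -0.0]
force: [-5.0, -0.1, 10.8]
width: 0.0851
gripper_force: 5.6
```

Request:
play_rows(
  targets="3 0 0 0 0 -0.001 1;3 0 0 0 0 -0.001 1;3 0 0 0 0 -0.001 1;3 0 0 0 0 -0.001 1;3 0 0 0 0 -0.001 1;3 0 0 0 0 0 1;3 0 0 0 0 0 1;3 0 0 0 0 0 1;2 0 0 0 0 0 1;1 0 0 0 0 0 1;0 0 0 0 0 0 1",
)

```text
time: 16.95
tcp_pos: [0.4856, -0.031, 0.0616]
ee_rot: [2.144, 2.295, 0.001]
force: [-4.1, 0.6, 10.1]
width: 0.0854
gripper_force: 5.4
```

Request:
play_rows(
  targets="0 0 -3 0 0 0 1;0 0 -3 0 0 0 1;-5 0 0 0 0 0 1;-7 0 0 0 0 0 1;-5 0 0 0 0 0 1;0 0 0 0 0 0 1;0 0 0 0 0 0 1",
)

```text
time: 17.53
tcp_pos: [0.4861, -0.0484, 0.0651]
ee_rot: [-2.145, -2.294, 0.0]
force: [-1.0, -0.2, 0.5]
width: 0.0855
gripper_force: 0.0
```

```bash
python3 -c "
from h import *
meas(.028,save='pics/w6.png')"
```

```text
roller bbox [  143   192   274    96 23568] ends y -74.1 77.6
roller axis x at mid 9.7 yaw(dx/dy) 0.0154 [10.4  9.3 10.  10.1  9.6  9.7  9.7  9.4  9.4  9.7  9.7  9.3  9.5  9.4
 15.6]
line 13 x 72.2 slope -0.0016 y -74..65 [72.3 72.1 72.6 72.1 72.8 72.  72.5 71.9 72.6 72.4 72.2 72.2 71.8]
tcp [ 0.4861 -0.0484  0.0651]
```

Request:
play_rows(
  targets="0 0 2 0 0 0.009 1;0 0 2 0 0 0 1;0 0 1 0 0 0 1;0 0 0.4 0 0 0 1;0 0 0.5 0 0 0 1;0 0 0 0 0 0 1;2 0 0 0 0 -0.001 1;2.5 0 0 0 0 -0.001 1;3 0 0 0 0 -0.001 1;3 0 0 0 0 -0.001 1;3 0 0 0 0 -0.001 1;3 0 0 0 0 -0.001 1;3 0 0 0 0 -0.001 1;3 0 0 0 0 -0.001 1;3 0 0 0 0 0 1;3 0 0 0 0 0 1;2.5 0 0 0 0 0 1;2 0 0 0 0 0 1;1 0 0 0 0 0 1;0 0 0 0 0 0 1",
)

```text
time: 19.25
tcp_pos: [0.4844, -0.0138, 0.0616]
ee_rot: [2.145, 2.294, 0.001]
force: [-4.1, 0.3, 10.7]
width: 0.0849
gripper_force: 5.4
```

Request:
play_rows(
  targets="0 0 -3 0 0 0 1;0 0 -2.9 0 0 0 1;-5 0 0 0 0 0 1;-7 0 0 0 0 0 1;-5 0 0 0 0 0 1;0 0 0 0 0 0 1;0 0 2 0 0 0 1;0 0 2 0 0 0 1;0 0 1 0 0 0 1;0 0 0.4 0 0 0 1;0 0 0.5 0 0 0 1;0 0 0 0 0 0 1",
)

```text
time: 20.25
tcp_pos: [0.4855, -0.0313, 0.0614]
ee_rot: [2.145, 2.294, -0.001]
force: [-5.7, -1.1, 10.3]
width: 0.0856
gripper_force: 5.4
```

Request:
play_rows(
  targets="2 0 0 0 0 0 1;2.5 0 0 0 0 0 1;3 0 0 0 0 0 1;3 0 0 0 0 0 1;3 0 0 0 0 0 1;3 0 0 0 0 0 1;3 0 0 0 0 0 1;3 0 0 0 0 0 1;3 0 0 0 0 0 1;3 0 0 0 0 0 1;2.5 0 0 0 0 0 1;2 0 0 0 0 0 1;1 0 0 0 0 0 1;0 0 0 0 0 0 1",
)

```text
time: 21.42
tcp_pos: [0.4832, 0.0032, 0.0616]
ee_rot: [2.145, 2.294, 0.0]
force: [-4.8, -0.0, 11.8]
width: 0.0854
gripper_force: 5.7
```

Request:
play_rows(
  targets="0 0 -3 0 0 0 1;0 0 -3 0 0 0 1;-5 0 0 0 0 0 1;-7 0 0 0 0 0 1;-5 0 0 0 0 0 1;0 0 0 0 0 0 1;0 0 0 0 0 0 1",
)

```text
time: 22.0
tcp_pos: [0.484, -0.0145, 0.0652]
ee_rot: [-2.147, -2.293, 0.0]
force: [0.9, 0.6, -0.6]
width: 0.0851
gripper_force: 0.0
```

```bash
python3 -c "
from h import *
meas(.028,save='pics/w7.png')"
```

```text
roller bbox [  143   192   274    96 23940] ends y -74.2 77.7
roller axis x at mid 9.4 yaw(dx/dy) 0.0097 [12.   9.6  9.4  9.5  9.3  9.4  9.4  9.4  9.4  9.4  9.3  9.3  9.2  9.1
 15.5]
line 13 x 38.2 slope 0.0013 y -76..67 [38.2 38.5 38.2 38.1 37.9 37.8 38.4 38.4 37.9 38.  38.2 38.4 38.7]
tcp [ 0.484  -0.0145  0.0652]
```

Request:
play_rows(
  targets="0 0 2 0 0 0.006 1;0 0 2 0 0 0 1;0 0 1 0 0 0 1;0 0 0.3 0 0 0 1;0 0 0.5 0 0 0 1;0 0 0 0 0 0 1;2 0 0 0 0 -0.001 1;2.5 0 0 0 0 -0.001 1;3 0 0 0 0 -0.001 1;3 0 0 0 0 -0.001 1;3 0 0 0 0 -0.001 1;3 0 0 0 0 -0.001 1;3 0 0 0 0 -0.001 1;3 0 0 0 0 -0.001 1;3 0 0 0 0 -0.001 1;3 0 0 0 0 0 1;2.5 0 0 0 0 0 1;2 0 0 0 0 0 1;1 0 0 0 0 0 1;0 0 0 0 0 0 1",
)

```text
time: 23.72
tcp_pos: [0.4822, 0.0202, 0.0616]
ee_rot: [2.142, 2.297, 0.001]
force: [-3.6, -0.3, 9.7]
width: 0.0857
gripper_force: 4.9
```

Request:
play_rows(
  targets="0 0 -3 0 0 0 1;0 0 -3 0 0 0 1;0 0 -18 0 0 0 1;-5 0 -20 0 0 0 1;-10 0 -20 0 0 0 1;-10 0 -15 0 0 0 1;-5 0 -5 0 0 0 1;0 0 0 0 0 0 1;0 0 0 0 0 0 1;0 0 0 0 0 0 1;0 0 0 0 0 0 1",
)

```text
time: 24.63
tcp_pos: [0.483, -0.0095, 0.1421]
ee_rot: [-2.14, -2.296, 0.002]
force: [-0.3, -0.7, -0.2]
width: 0.0856
gripper_force: 0.0
```

```bash
python3 -c "
from h import *
meas(.028,save='pics/w8.png')
im=cv2.imread('pics/w8.png');cv2.imwrite('pics/w8v.png',cv2.resize(im,(800,600)))"
```

```text
roller bbox [  185   154   192    68 12486] ends y -70.1 75.8
roller axis x at mid 20.8 yaw(dx/dy) -0.0061 [20.9 20.8 21.2 21.1 21.1 21.1 20.7 20.7 20.8 20.8 20.8 20.5 20.6 20.6
 20.3]
line 3 x 171.5 slope -0.0093 y -89..93 [172.9 171.  171.5]
tcp [ 0.483  -0.0095  0.1421]
```

View pics/w8v.png

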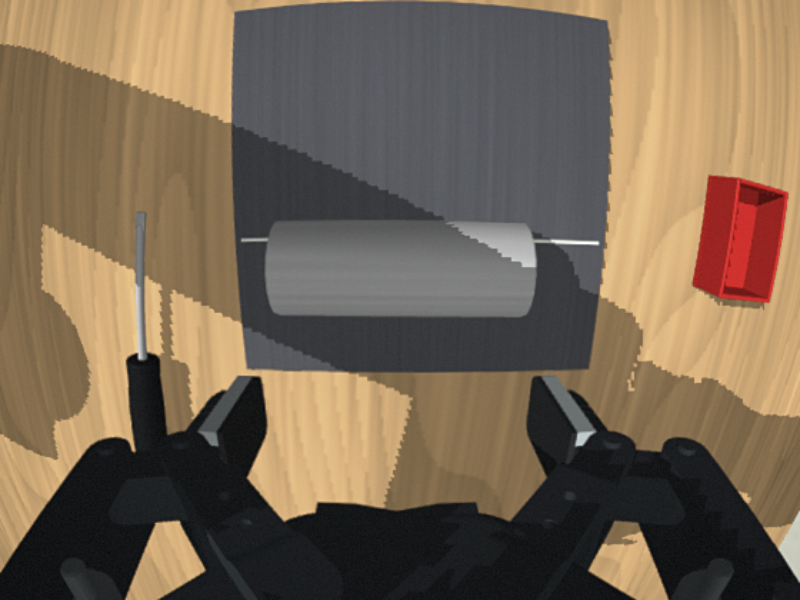

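The roller is nearly on the line. The line shows as a left stub from (241,240) to (266,239.5) and a right stub from (535,240.5) to (599,243). The roller spans rows 220–316 and columns 265–536, and the plate's near edge is at row 370. I'll compute what travel remains.

```bash
cat >> h.py <<'E'
def stubs(c,o,pts,z=.003):
    R=Ro.from_rotvec(o["ee_rot"]).as_matrix();t=np.array(o["tcp_pos"])
    return [(R.T@(wonz(c,o,u*.7,v*.7,z)-t)*1e3)[:2].round(1) for u,v in pts]
E
python3 - <<'E'
from h import *
o=ctrl.get_obs();c=ctrl.get_image("wrist");f=c["frame"]
v=cv2.cvtColor(f,cv2.COLOR_BGR2GRAY).astype(int)
R=Ro.from_rotvec(o["ee_rot"]).as_matrix();t=np.array(o["tcp_pos"])
for u in(172,177,181,385,395,405,413):
    s=v[150:190,u];s=s-np.median(s);s=np.clip(s-25,0,None);r=150+(s*np.arange(40)).sum()/max(s.sum(),1)
    print(u,round(r,1),(R.T@(wonz(c,o,u,r,.003)-t)*1e3)[:2].round(1))
print("edge",stubs(c,o,[(250,369),(400,371.5),(585,369.5)]),"far",stubs(c,o,[(400,2)]), "tips contact check")
E
```

```text
172 167.3 [ 33.3 -88. ]
177 167.4 [ 33.1 -83.6]
181 167.3 [ 33.1 -80. ]
385 167.9 [33.1 89.8]
395 169.0 [32.5 98.9]
405 169.3 [ 32.5 108.2]
413 169.5 [ 32.6 115.8]
edge [array([-49.3, -92.9]), array([-49.2,   2.4]), array([-50.2, 122.6])] far [array([169.5,   2. ])] tips contact check
```

Request:
play_rows(
  targets="-10 0 0 0 0 0 1;-15 0 0 0 0 0 1;-15 0 0 0 0 0 1;-5 0 0 0 0 0 1;0 0 0 0 0 0 1;0 0 0 0 0 0 1;0 0 0 0 0 0 1;0 0 0 0 0 0 1",
)

```text
time: 25.4
tcp_pos: [0.4871, -0.0544, 0.1437]
ee_rot: [-2.141, -2.298, -0.0]
force: [-0.2, -0.0, 0.1]
width: 0.0853
gripper_force: 0.0
```

```bash
cat > top.py <<'E'
from h import *
meas(.028)
o=ctrl.get_obs();c=ctrl.get_image("wrist");f=c["frame"];cv2.imwrite("pics/top.png",f)
v=cv2.cvtColor(f,cv2.COLOR_BGR2GRAY).astype(int)
R=Ro.from_rotvec(o["ee_rot"]).as_matrix();t=np.array(o["tcp_pos"])
# line stubs: search predicted row for plate line in stub columns
import sys
x=float(sys.argv[1]);C=np.linalg.inv(np.array(c["mount"]))
for y in(-92,-88,-84,75,80,85,90,95,100,105):
    p=R.T@(np.array([0,0,.003])-t);p=C@np.array([x/1e3,y/1e3,p[2],1]);th=np.arctan2(np.hypot(p[0],p[1]),p[2]);n=np.hypot(p[0],p[1])
    u=int(c["cx"]+c["fx"]*th*p[0]/n);r0=int(c["cy"]+c["fy"]*th*p[1]/n)-12
    s=v[r0:r0+25,u];pk=s.max()-np.median(s);s=np.clip(s-np.median(s)-.4*pk,0,None);r=r0+(s*np.arange(25)).sum()/max(s.sum(),1)
    print(u,round(r,1),pk,(R.T@(wonz(c,o,u,r,.003)-t)*1e3)[:2].round(1))
E
python3 top.py 78
```

```text
roller bbox [  182    92   196    70 12929] ends y -70.6 74.6
roller axis x at mid 66.2 yaw(dx/dy) -0.0066 [66.7 66.4 66.6 66.5 66.3 66.3 66.2 66.2 66.2 65.9 66.  66.2 66.  66.2
 65.7]
tcp [ 0.4871 -0.0544  0.1437]
165 113.6 53.0 [ 78.5 -92.7]
170 113.5 96.0 [ 78.4 -88.2]
174 113.1 103.0 [ 78.4 -84.7]
369 114.4 24.0 [76.8 74.4]
375 117.2 60.0 [74.9 79.6]
381 114.1 75.0 [77.7 84.8]
386 113.9 102.0 [78.2 89.2]
392 114.8 156.0 [77.8 94.5]
398 115.3 153.0 [77.8 99.9]
403 115.6 154.0 [ 77.8 104.5]
```

Request:
play_rows(
  targets="20 0 0 0 0 0 1;20 0 0 0 0 0 1;15 0 10 0 0 0 1;5 0 20 0 0 0 1;0 0 20 0 0 0 1;0 0 15 0 0 0 1;0 0 10 0 0 0 1;0 0 4 0 0 0 1;0 0 2 0 0 0 1;0 0 1 0 0 0 1;0 0 1 0 0 0 1;0 0 0.5 0 0 0 1;0 0 0 0 0 0 1;0 0 0 0 0 0 1",
)

```text
time: 26.67
tcp_pos: [0.4838, 0.0047, 0.0617]
ee_rot: [2.141, 2.296, 0.002]
force: [-1.7, -0.2, 5.3]
width: 0.0853
gripper_force: 3.0
```

Request:
play_rows(
  targets="0 0 0.4 0 0 0 1;2 0 0 0 0 -0.001 1;2.5 0 0 0 0 -0.001 1;2.5 0 0 0 0 -0.001 1;2.5 0 0 0 0 -0.001 1;2.5 0 0 0 0 0 1;2.5 0 0 0 0 0 1;2.5 0 0 0 0 0 1;2.5 0 0 0 0 0 1;2 0 0 0 0 0 1;1.5 0 0 0 0 0 1;1 0 0 0 0 0 1;0 0 0 0 0 0 1;0 0 0 0 0 0 1",
)

```text
time: 27.83
tcp_pos: [0.4822, 0.0288, 0.0617]
ee_rot: [2.136, 2.301, 0.003]
force: [-1.7, 0.3, 7.5]
width: 0.0855
gripper_force: 3.7
```

Request:
play_rows(
  targets="0 0 -1.5 0 0 0 1;0 0 -3 0 0 0 1;0 0 -15 0 0 0 1;0 0 -20 0 0 0 1;-5 0 -20 0 0 0 1;-15 0 -15 0 0 0 1;-20 0 -6 0 0 0 1;-20 0 0 0 0 0 1;-15 0 0 0 0 0 1;-5 0 0 0 0 0 1;0 0 0 0 0 0 1;0 0 0 0 0 0 1;0 0 0 0 0 0 1;0 0 0 0 0 0 1",
)

```text
time: 29.0
tcp_pos: [0.4869, -0.05, 0.1401]
ee_rot: [-2.136, -2.303, -0.0]
force: [0.1, -0.4, -0.3]
width: 0.0858
gripper_force: 0.0
```

```bash
python3 top.py 72
```

```text
roller bbox [  180    81   200    72 13331] ends y -70.8 74.8
roller axis x at mid 73.7 yaw(dx/dy) -0.0112 [74.4 74.1 73.9 73.7 73.9 73.8 73.8 73.8 73.5 73.5 73.3 73.5 73.  73.2
 73.1]
tcp [ 0.4869 -0.05    0.1401]
164 118.4 61.0 [ 74.5 -92.4]
169 118.3 106.0 [ 74.4 -88. ]
173 117.9 106.0 [ 74.4 -84.5]
370 113.8 8.0 [77.3 74.2]
376 114.3 7.0 [77.2 79.4]
382 119.6 109.0 [73.2 84.6]
388 120.1 109.0 [73.  89.9]
393 120.5 105.0 [73.  94.3]
399 121.0 103.0 [73.  99.6]
404 121.4 163.0 [ 72.9 104.2]
```

The roller is on the line: the axis measures 73.7 against 73.7 for the line, and it is within about 0.2° of square. Now I'll look at the chock.

Request:
play_rows(
  targets="10 0 -20 0 0 0 1;20 0 -20 0 0 0 1;30 0 -20 0 0 0 1;35 0.5 0 0 0 0 1;35 0.5 0 0 0 0 1;35 0.5 0 0 0 0 1;35 0.5 0 0 0 0 1;35 0.5 0 0 0 0 1;35 0.5 0 0 0 0 1;30 0 0 0 0 0 1;25 0 0 0 0 0 1;15 0 0 0 0 0 1;10 0 0 0 0 0 1;0 0 0 0 0 0 1;0 0 0 0 0 0 1;0 0 0 0 0 0 1;0 0 0 0 0 0 1",
)

```text
time: 30.52
tcp_pos: [0.4644, 0.2973, 0.2004]
ee_rot: [2.139, 2.3, -0.0]
force: [0.3, 0.4, -0.1]
width: 0.0854
gripper_force: 0.0
```

Run:
```python
from h import *
o=ctrl.get_obs();c=ctrl.get_image("wrist");f=c["frame"];cv2.imwrite("pics/c1.png",f);print(o["tcp_pos"].round(4),o["joint_positions"].round(2))
cv2.imwrite("pics/c1v.png",cv2.resize(f[60:300,120:440],(800,600),interpolation=cv2.INTER_CUBIC))
```

```text
[0.4644 0.2973 0.2004] [ 0.47  0.11  1.45 -0.    1.58  0.39]
```

View pics/c1v.png

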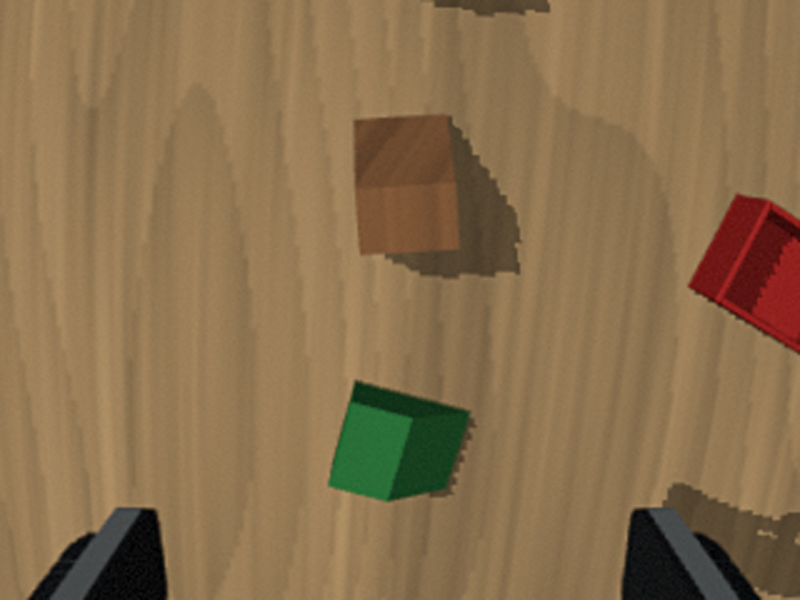

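The chock (brown) has its flat top at crop (358,187), (455,184), (460,250) and (361,255), and its nose edge at (355,120)–(449,115). The nose already points along +x of the tool (world +y). Green at (400,440) is a look-alike, to be avoided.

Run:
```python
from h import *
o=ctrl.get_obs();c=ctrl.get_image("wrist");print(o["tcp_pos"].round(4))
R=Ro.from_rotvec(o["ee_rot"]).as_matrix();t=np.array(o["tcp_pos"])
q=lambda U,V,z:(R.T@(wonz(c,o,120+U*.4,60+V*.4,z)-t)*1e3)[:2]
P={n:q(*a) for n,a in dict(fl=(357.5,187,.03),fr=(456,184,.03),br=(460,250,.03),bl=(361,254,.03),nl=(355,119,0),nr=(449,115,0)).items()}
for n,p in P.items():print(n,p.round(1))
d=lambda a,b:np.degrees(np.arctan2(*(P[b]-P[a])[::1]))
print("width dirs (deg, x/y)",d("bl","br"),d("fl","fr"),d("nl","nr"))
print("top centre",((P["fl"]+P["fr"]+P["br"]+P["bl"])/4).round(1),"mid nose",((P["nl"]+P["nr"])/2).round(1))
```

```text
[0.4645 0.2973 0.2005]
fl [ 57.  -12.8]
fr [58.2 22.2]
br [34.3 23.9]
bl [ 32.8 -11.7]
nl [ 82.5 -15.1]
nr [84.2 21.5]
width dirs (deg, x/y) 2.51461097460434 1.9527484421186037 2.645868518050621
top centre [45.6  5.4] mid nose [83.4  3.2]
```

Request:
play_rows(
  targets="20 2.5 0 0 0 0 1;20 2.9 0 0 0 0 1;5.6 0 0 0 0 0 1;0 0 10 0 0 -0.045 1;0 0 25 0 0 0 1;0 0 30 0 0 0 1;0 0 30 0 0 0 1;0 0 30 0 0 0 1;0 0 20 0 0 0 1;0 0 15 0 0 0 1;0 0 9 0 0 0 1;0 0 5 0 0 0 1;0 0 0 0 0 0 1;0 0 0 0 0 0 1",
)

```text
time: 31.78
tcp_pos: [0.4669, 0.3443, 0.0273]
ee_rot: [2.085, 2.349, 0.002]
force: [-0.4, 0.1, -0.6]
width: 0.085
gripper_force: 0.0
```

Request:
play_rows(
  targets="0 0 0 0 0 0 0.7;0 0 0 0 0 0 0.5;0 0 0 0 0 0 0.4;0 0 0 0 0 0 0.3;0 0 0 0 0 0 0.3;0 0 0 0 0 0 0.3;0 0 0 0 0 0 0.3;0 0 0 0 0 0 0.3",
  force=25,
)

```text
time: 32.45
tcp_pos: [0.4667, 0.3446, 0.0273]
ee_rot: [2.085, 2.349, 0.002]
force: [0.3, 0.7, 5.2]
width: 0.0352
gripper_force: 26.3
```

Request:
play_rows(
  targets="0 0 -5 0 0 0 0.3;0 0 -15 0 0 0 0.3;0 0 -25 0 0 0 0.3;0 0 -25 0 0 0 0.3;0 0 -10 0 0 0 0.3;0 0 0 0 0 0 0.3;0 0 0 0 0 0 0.3;0 0 0 0 0 0 0.3",
)

```text
time: 33.12
tcp_pos: [0.4651, 0.3436, 0.1043]
ee_rot: [-2.085, -2.349, 0.005]
force: [-1.0, -0.2, -1.0]
width: 0.0354
gripper_force: 25.8
```

Run:
```python
from h import *
o=ctrl.get_obs();c=ctrl.get_image("wrist");f=c["frame"];cv2.imwrite("pics/g1.png",f);print(o["tcp_pos"].round(4),o["width"],o["force"].round(2))
cv2.imwrite("pics/g1v.png",cv2.resize(f[150:390,120:440],(800,600),interpolation=cv2.INTER_CUBIC))
Rt=Ro.from_rotvec([-2.136,-2.303,0]).as_matrix();P=np.array([.4869,-.05,.1401])+Rt@np.array([.0737,.002,0]);print("roller",P.round(4),"fwd",Rt[:,0].round(4))
R=Ro.from_rotvec(o["ee_rot"]).as_matrix();print("fwd now",R[:,0].round(4), "z",R[:,2].round(4))
```

```text
[0.4651 0.3436 0.1043] 0.03536096874587513 [-0.98 -0.23 -1.03]
roller [0.4834 0.0236 0.1401] fwd [-7.510e-02  9.972e-01  4.000e-04]
fwd now [-0.1187  0.9929 -0.0014] z [-0.0031 -0.0018 -1.    ]
```

View pics/g1v.png

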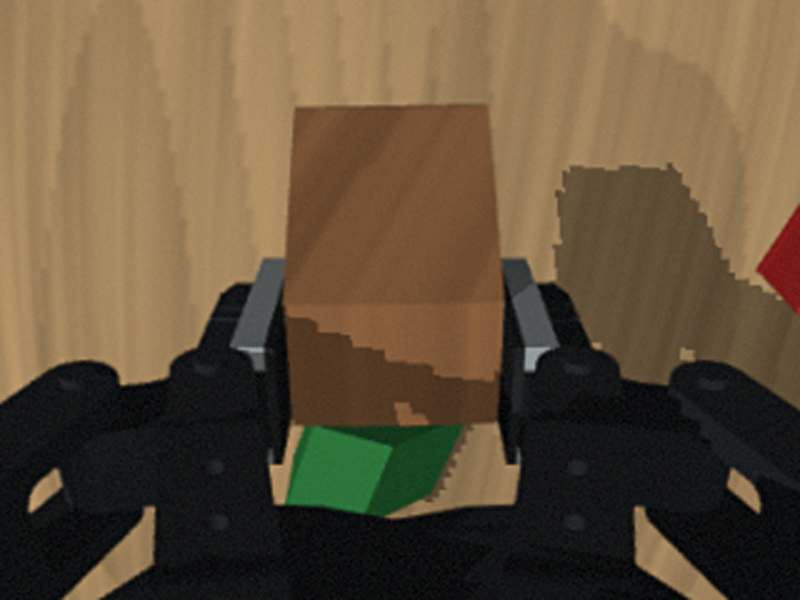

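The grip is square. The nose edge is at crop row 105, the front of the flat top at row 302, the back at row 424, and the centre at column 392. I'll compute the chock in tool coordinates and the placing target.

Run:
```python
from h import *
o=ctrl.get_obs();c=ctrl.get_image("wrist");T=np.array(c["mount"])
def q(U,V,z):
    u=120+U*.4;v=150+V*.4;x=(u-c["cx"])/c["fx"];y=(v-c["cy"])/c["fy"];r=np.hypot(x,y)
    d=T[:3,:3]@np.array([np.sin(r)*x/r,np.sin(r)*y/r,np.cos(r)]);return ((T[:3,3]+d*(z-T[2,3])/d[2])*1e3)[:2].round(1)
for b in(.023,.025,.027,.029):
    print(b,"nose",q(295,107,b),q(488,104,b),"front",q(286,303,b-.03),q(502,302,b-.03),"back",q(290,425,b-.03),q(500,423,b-.03))
R=Ro.from_rotvec(o["ee_rot"]).as_matrix();t=np.array(o["tcp_pos"])
A=np.array([.4834,.0236,0]);ey=np.array([-.066,.998,0]);ex=np.array([.998,.066,0])
d=A-t;print("in aligned axes: x(fwd) %.1f y(side) %.1f"%(d@ey*1e3,d@ex*1e3),t)
```

```text
0.023 nose [ 37.5 -17.8] [38.1 17.3] front [ 13.  -16.6] [13.2 17.2] back [-10.5 -17.3] [-10.   18.2]
0.025 nose [ 37. -18.] [37.6 17.6] front [ 11.9 -16.9] [12.2 17.5] back [-11.9 -17.6] [-11.4  18.5]
0.027 nose [ 36.6 -18.3] [37.2 17.8] front [ 10.9 -17.2] [11.2 17.8] back [-13.3 -17.9] [-12.9  18.8]
0.029 nose [ 36.1 -18.6] [36.7 18. ] front [  9.9 -17.5] [10.2 18.1] back [-14.7 -18.2] [-14.3  19.2]
in aligned axes: x(fwd) -320.5 y(side) -2.8 [0.46500667 0.3434877  0.10391359]
```

Request:
play_rows(
  targets="0 0 -15 0 0 0.053 0.3;0 0 -15 0 0 0 0.3;-10 0 0 0 0 0 0.3;-20 0 0 0 0 0 0.3;-30 -0.3 0 0 0 0 0.3;-35 -0.5 0 0 0 0 0.3;-35 -0.5 0 0 0 0 0.3;-35 -0.5 0 0 0 0 0.3;-35 -0.5 0 0 0 0 0.3;-35 -0.5 0 0 0 0 0.3;-35 0 0 0 0 0 0.3;-35 0 0 0 0 0 0.3;-30 0 0 0 0 0 0.3;-20 0 0 0 0 0 0.3;-12 0 0 0 0 0 0.3;-6 0 0 0 0 0 0.3;0 0 0 0 0 0 0.3;0 0 0 0 0 0 0.3;0 0 0 0 0 0 0.3;0 0 0 0 0 0 0.3",
)

```text
time: 34.88
tcp_pos: [0.488, -0.027, 0.1362]
ee_rot: [-2.144, -2.295, -0.0]
force: [0.2, -0.4, -0.8]
width: 0.0357
gripper_force: 25.8
```

Run:
```python
import re
s=open('top.py').read();exec(compile(s.replace("sys.argv[1]","'50'"),'top','exec'))
A=np.array([.4834,.0236,0]);ey=np.array([-.066,.998,0]);ex=np.array([.998,.066,0])
d=A-t;print("aligned: x %.1f y %.1f"%(d@ey*1e3,d@ex*1e3),t.round(4),"fwd",R[:,0].round(4),"z",R[:,2].round(4))
```

```text
roller bbox [  175   112   201    72 13742] ends y -74.3 71.4
roller axis x at mid 50.9 yaw(dx/dy) -0.0051 [51.1 51.3 51.2 51.  50.9 50.8 50.8 51.1 51.2 50.8 50.9 50.7 50.8 50.6
 50.8]
tcp [ 0.488  -0.027   0.1362]
164 147.4 122.0 [ 50.8 -92. ]
168 147.2 121.0 [ 50.8 -88.5]
173 146.9 122.0 [ 50.9 -84.1]
371 148.7 7.0 [49.2 75. ]
376 146.7 122.0 [50.9 79.1]
382 147.1 121.0 [50.8 84.3]
388 147.4 119.0 [50.8 89.5]
394 147.5 122.0 [51.  94.8]
399 147.8 96.0 [51.  99.2]
405 148.4 158.0 [ 50.7 104.6]
aligned: x 50.9 y -1.3 [ 0.488  -0.0271  0.1363] fwd [-6.780e-02  9.977e-01  4.000e-04] z [ 0.e+00  4.e-04 -1.e+00]
```

Request:
play_rows(
  targets="1 -1.2 10 0 0 0 0.3;0 0 20 0 0 0 0.3;0 0 25 0 0 0 0.3;0 0 20 0 0 0 0.3;0 0 15 0 0 0 0.3;0 0 8 0 0 0 0.3;0 0 4 0 0 0 0.3;0 0 1.5 0 0 0 0.3;0 0 0 0 0 0 0.3;0 0 0 0 0 0 0.3;0 0 0 0 0 0 0.3",
)

```text
time: 35.9
tcp_pos: [0.4879, -0.0281, 0.0341]
ee_rot: [2.144, 2.291, 0.001]
force: [-1.0, -2.7, 6.6]
width: 0.0357
gripper_force: 31.8
```

Request:
play_rows(
  targets="0 0 1 0 0 0 0.3;0 0 0 0 0 0 0.3;0 0 0 0 0 0 0.3",
)

```text
time: 36.15
tcp_pos: [0.4883, -0.0283, 0.0336]
ee_rot: [2.143, 2.29, 0.001]
force: [-0.6, -4.1, 7.0]
width: 0.0357
gripper_force: 32.1
```

Run:
```python
s=open('top.py').read();exec(compile(s.replace("sys.argv[1]","'49'"),'top','exec'))
print(t.round(4),R[:,0].round(4),R[:,2].round(4),o["force"].round(1))
S=ctrl.get_image("side");cv2.imwrite("pics/s9.png",S["frame"])
```

```text
roller bbox [   90   100   366   128 42811] ends y -81.8 77.7
roller axis x at mid 53.4 yaw(dx/dy) -0.0005 [53.3 53.4 53.4 53.4 53.2 55.3 55.2 55.2 55.2 55.3 55.2 53.1 53.1 53.1
 52.9]
tcp [ 0.4883 -0.0283  0.0336]
98 179.7 9.0 [ 43.8 -93.9]
104 179.4 7.0 [ 43.9 -90.1]
111 177.0 8.0 [ 45.  -85.6]
427 157.0 92.0 [54.9 75.1]
436 160.6 85.0 [53.4 80.5]
444 161.9 31.0 [52.9 85.4]
452 177.4 10.0 [45.  91.3]
460 163.9 120.0 [52.4 95.6]
468 164.4 189.0 [ 52.4 100.8]
475 164.9 155.0 [ 52.4 105.6]
[ 0.4883 -0.0284  0.0336] [-0.0663  0.9978 -0.0032] [ 0.004 -0.003 -1.   ] [-1.2 -5.2  7.5]
```

I lowered the nose onto the roller's overhang, when it has to slide in under it from behind. I'll back off level and re-measure.

Request:
play_rows(
  targets="-1.5 0 -1 0 0 0 0.3;-2 0 -1 0 0 0 0.3;-4 0 0 0 0 0 0.3;-6 0 0 0 0 0 0.3;-8 0 0 0 0 0 0.3;-8 0 0 0 0 0 0.3;-8 0 -10 0 0 0 0.3;0 0 -30 0 0 0 0.3;0 0 -30 0 0 0 0.3;0 0 -20 0 0 0 0.3;0 0 -8 0 0 0 0.3;0 0 0 0 0 0 0.3;0 0 0 0 0 0 0.3;0 0 0 0 0 0 0.3;0 0 0 0 0 0 0.3",
)

```text
time: 37.55
tcp_pos: [0.488, -0.0644, 0.1297]
ee_rot: [-2.144, -2.291, 0.003]
force: [-0.1, -0.7, -1.0]
width: 0.0354
gripper_force: 31.0
```

Run:
```python
s=open('top.py').read();exec(compile(s.replace("sys.argv[1]","'87'"),'top','exec'))
print(t.round(4),R[:,0].round(4),R[:,2].round(4),o["force"].round(1))
a=cv2.resize(f[130:330,180:380],(400,400),interpolation=cv2.INTER_CUBIC)
S=ctrl.get_image("side")["frame"];b=cv2.resize(S[170:300,230:360],(400,400),interpolation=cv2.INTER_CUBIC)
cv2.imwrite("pics/last.png",np.hstack([a,b]))
```

```text
roller bbox [  174    56   211    76 14821] ends y -71.9 74.8
roller axis x at mid 89.1 yaw(dx/dy) -0.0024 [89.  89.3 89.  89.1 89.3 89.2 89.1 89.1 89.1 88.9 89.  89.2 88.8 88.7
 89.1]
tcp [ 0.488  -0.0644  0.1297]
160 101.6 117.0 [ 88.  -91.9]
165 101.3 118.0 [ 87.9 -87.6]
169 100.8 117.0 [ 88.  -84.3]
374 94.2 48.0 [92.6 74.2]
380 97.2 6.0 [90.6 79.2]
386 100.7 117.0 [88.2 84.2]
392 101.3 114.0 [88.1 89.2]
397 101.6 118.0 [88.2 93.4]
403 102.2 113.0 [88.1 98.6]
409 102.7 168.0 [ 88.2 103.8]
[ 0.4881 -0.0644  0.1299] [-0.066   0.9978  0.0013] [-0.0037  0.001  -1.    ] [-0.8  0.5 -0.4]
```

View pics/last.png

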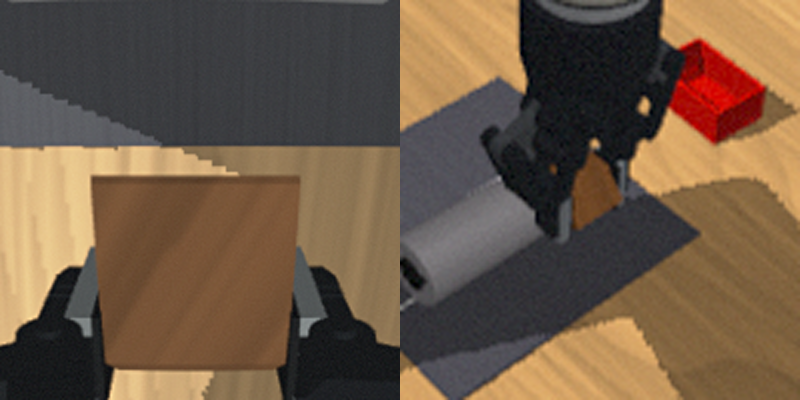

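The left crop shows the chock pitched nose-up in the pads: its nose is at row 177, with only the slope face visible. The right crop shows the roller still on the plate. I'll set the chock down behind, on the plate, so that it rights itself, then regrip and slide it in.

Request:
play_rows(
  targets="10 1.4 0 0 0 0 0.3;9 0 10 0 0 0 0.3;0 0 20 0 0 0 0.3;0 0 25 0 0 0 0.3;0 0 20 0 0 0 0.3;0 0 10 0 0 0 0.3;0 0 4 0 0 0 0.3;0 0 2 0 0 0 0.3;0 0 0 0 0 0 0.3;0 0 0 0 0 0 0.3;0 0 0 0 0 0 0.3",
  force=20,
)

```text
time: 38.62
tcp_pos: [0.4904, -0.0458, 0.0422]
ee_rot: [2.145, 2.292, 0.002]
force: [0.5, -0.1, -0.2]
width: 0.0358
gripper_force: 31.0
```

Request:
play_rows(
  targets="0 0 1.5 0 0 0 0.3;0 0 1.5 0 0 0 0.3;0 0 0 0 0 0 0.3;0 0 0 0 0 0 0.3",
  force=20,
)

```text
time: 38.95
tcp_pos: [0.4893, -0.0456, 0.0379]
ee_rot: [-2.147, -2.293, -0.0]
force: [-0.6, -0.2, -0.7]
width: 0.0354
gripper_force: 31.0
```

Request:
play_rows(
  targets="0 0 1.5 0 0 0 0.3;0 0 1.5 0 0 0 0.3;0 0 1 0 0 0 0.3;0 0 0 0 0 0 0.3;0 0 0 0 0 0 0.3",
)

```text
time: 39.37
tcp_pos: [0.4892, -0.0455, 0.0336]
ee_rot: [-2.147, -2.293, 0.0]
force: [0.8, -0.2, -1.2]
width: 0.0356
gripper_force: 31.0
```

Request:
play_rows(
  targets="0 0 1 0 0 0 0.3;0 0 1 0 0 0 0.3;0 0 0 0 0 0 0.3;0 0 0 0 0 0 0.3",
)

```text
time: 39.7
tcp_pos: [0.4893, -0.0456, 0.0317]
ee_rot: [-2.147, -2.293, 0.0]
force: [0.4, 0.8, -0.2]
width: 0.0355
gripper_force: 31.0
```

Request:
play_rows(
  targets="0 0 1 0 0 0 0.3;0 0 1 0 0 0 0.3;0 0 0 0 0 0 0.3;0 0 0 0 0 0 0.3",
)

```text
time: 40.03
tcp_pos: [0.4893, -0.0456, 0.0297]
ee_rot: [-2.147, -2.293, 0.0]
force: [-0.1, 0.2, -1.0]
width: 0.0355
gripper_force: 31.0
```

Request:
play_rows(
  targets="0 0 0.7 0 0 0 0.3;0 0 0.7 0 0 0 0.3;0 0 0 0 0 0 0.3;0 0 0 0 0 0 0.3",
)

```text
time: 40.37
tcp_pos: [0.4894, -0.0455, 0.0284]
ee_rot: [-2.147, -2.293, -0.0]
force: [-0.1, 0.2, -0.6]
width: 0.0353
gripper_force: 31.0
```

Request:
play_rows(
  targets="0 0 0.8 0 0 0 0.3;0 0 0.7 0 0 0 0.3;0 0 0 0 0 0 0.3;0 0 0 0 0 0 0.3",
)

```text
time: 40.7
tcp_pos: [0.4896, -0.0456, 0.0276]
ee_rot: [2.147, 2.293, 0.0]
force: [-1.6, 0.4, 4.8]
width: 0.0361
gripper_force: 31.7
```

Request:
play_rows(
  targets="0 0 0.8 0 0 0 0.3;0 0 0.7 0 0 0 0.3;0 0 0 0 0 0 0.3;0 0 0 0 0 0 0.3",
)

```text
time: 41.03
tcp_pos: [0.4897, -0.0456, 0.0274]
ee_rot: [2.146, 2.293, 0.0]
force: [-5.8, 0.9, 12.4]
width: 0.0354
gripper_force: 32.7
```

Request:
play_rows(
  targets="0 0 0.8 0 0 0 0.3;0 0 0.7 0 0 0 0.3;0 0 0 0 0 0 0.3;0 0 0 0 0 0 0.3",
)

```text
time: 41.37
tcp_pos: [0.4897, -0.0456, 0.0272]
ee_rot: [2.146, 2.294, 0.0]
force: [-8.2, 1.0, 20.5]
width: 0.036
gripper_force: 33.6
```

Run:
```python
from h import *
o=ctrl.get_obs();c=ctrl.get_image("wrist");f=c["frame"];cv2.imwrite("pics/g2.png",f);print(o["tcp_pos"].round(4))
# brown chock profile along columns: hue/sat/val steps
h=cv2.cvtColor(cv2.blur(f,(15,1)),cv2.COLOR_BGR2HSV)
for u in(262,290):print(u,[(v,*map(int,h[v,u])) for v in range(150,350,5)])
```

```text
[ 0.4897 -0.0456  0.0272]
262 [(150, 120, 2, 145), (155, 90, 2, 142), (160, 60, 2, 143), (165, 120, 2, 144), (170, 0, 0, 137), (175, 90, 2, 138), (180, 0, 0, 132), (185, 0, 0, 123), (190, 113, 15, 69), (195, 113, 15, 69), (200, 110, 22, 70), (205, 108, 18, 70), (210, 108, 18, 69), (215, 110, 22, 70), (220, 13, 135, 104), (225, 13, 136, 120), (230, 13, 136, 118), (235, 14, 136, 118), (240, 13, 136, 118), (245, 14, 137, 117), (250, 14, 136, 116), (255, 13, 136, 122), (260, 13, 137, 125), (265, 13, 136, 129), (270, 13, 135, 130), (275, 13, 136, 131), (280, 13, 136, 131), (285, 14, 136, 131), (290, 13, 135, 130), (295, 13, 136, 129), (300, 13, 136, 131), (305, 13, 136, 131), (310, 14, 136, 133), (315, 17, 112, 184), (320, 18, 102, 228), (325, 18, 102, 228), (330, 18, 103, 228), (335, 18, 102, 227), (340, 18, 102, 227), (345, 18, 102, 227)]
290 [(150, 120, 2, 145), (155, 120, 2, 142), (160, 30, 2, 143), (165, 90, 2, 144), (170, 60, 2, 138), (175, 60, 2, 139), (180, 90, 2, 132), (185, 90, 2, 125), (190, 110, 22, 71), (195, 114, 18, 71), (200, 113, 15, 70), (205, 114, 18, 71), (210, 108, 18, 70), (215, 110, 22, 71), (220, 13, 134, 110), (225, 14, 136, 131), (230, 13, 135, 132), (235, 14, 136, 133), (240, 14, 136, 131), (245, 13, 136, 131), (250, 13, 136, 131), (255, 13, 136, 131), (260, 13, 135, 132), (265, 13, 137, 134), (270, 14, 135, 134), (275, 13, 137, 134), (280, 14, 136, 133), (285, 13, 137, 132), (290, 14, 137, 132), (295, 13, 137, 132), (300, 13, 137, 130), (305, 14, 135, 128), (310, 13, 135, 127), (315, 15, 117, 129), (320, 18, 104, 144), (325, 17, 105, 148), (330, 18, 103, 190), (335, 18, 104, 224), (340, 18, 102, 224), (345, 18, 105, 222)]
```

Run:
```python
from h import *
from scipy.optimize import fsolve
c=ctrl.get_image("wrist");T=np.array(c["mount"]);o=ctrl.get_obs()
def ln(v,u=277.3):
    x=(u-c["cx"])/c["fx"];y=(v-c["cy"])/c["fy"];r=np.hypot(x,y)
    d=T[:3,:3]@np.array([np.sin(r)*x/r,np.sin(r)*y/r,np.cos(r)]);return T[:3,3]*1e3,d
o1,d1=ln(219);_,d2=ln(314)
def pt(p,th,y,z): # chock (y fwd,z up) -> tool x, z(down)
    return p[0]+y*np.cos(th)-z*np.sin(th), p[1]-(y*np.sin(th)+z*np.cos(th))
def res(q):
    p=q[:2];th=q[2];N=pt(p,th,50,0);F=pt(p,th,24,30)
    e=lambda P,d:(P[0]-o1[0])*d[2]-(P[1]-o1[2])*d[0]
    return [e(N,d1),e(F,d2),p[1]-24.2]
for g in(.3,.6,.9):
    q=fsolve(res,[0,24,g]);print("back edge x %.1f z %.1f theta %.1f"%(q[0],q[1],np.degrees(q[2])),"nose",np.round(pt(q[:2],q[2],50,0),1),"topback",np.round(pt(q[:2],q[2],0,30),1),np.round(res(q),3))
```

```text
back edge x -19.3 z 24.2 theta 15.6 nose [28.9 10.8] topback [-27.4  -4.7] [-0.  0.  0.]
back edge x 5.6 z 24.2 theta 51.2 nose [ 36.9 -14.8] topback [-17.8   5.4] [ 0. -0.  0.]
back edge x 5.6 z 24.2 theta 51.2 nose [ 36.9 -14.8] topback [-17.8   5.4] [0. 0. 0.]
```

The chock is pitched 51° nose-up. I'll take it back over clear bench, tilt the tool to bring it nearly flat, release it there and regrip.

Request:
play_rows(
  targets="0 0 -8 0 0 0 0.3;0 0 -20 0 0 0 0.3;-15 0 -10 0 0 0 0.3;-30 0 0 0 0 0 0.3;-35 0 0 0 0 0 0.3;-25 0 0 0 0 0 0.3;-10 0 0 0 0 0 0.3;0 0 0 0 -0.12 0 0.3;0 0 0 0 -0.12 0 0.3;0 0 0 0 -0.12 0 0.3;0 0 0 0 -0.12 0 0.3;0 0 0 0 -0.12 0 0.3;0 0 0 0 0 0 0.3;0 0 0 0 0 0 0.3",
)

```text
time: 42.63
tcp_pos: [0.4962, -0.1583, 0.0602]
ee_rot: [1.808, 1.94, -0.56]
force: [-0.1, -0.2, -0.9]
width: 0.0358
gripper_force: 31.0
```

Run:
```python
from h import *
o=ctrl.get_obs();print(o["time"],o["tcp_pos"].round(4),Ro.from_rotvec(o["ee_rot"]).as_matrix().round(3),o["joint_positions"].round(2))
```

```text
42.6333 [ 0.4962 -0.1583  0.0602] [[-0.059  0.998  0.036]
 [ 0.825  0.069 -0.561]
 [-0.562 -0.004 -0.827]] [-0.09  0.14  1.83 -0.65  1.16  0.1 ]
```

Request:
play_rows(
  targets="6.75 0 9.9 0 0 0 0.3;6.75 0 9.9 0 0 0 0.3;4 0 5.8 0 0 0 0.3;1.2 0 1.7 0 0 0 0.3;0 0 0 0 0 0 0.3;0 0 0 0 0 0 0.3",
)

```text
time: 43.13
tcp_pos: [0.4969, -0.1609, 0.0287]
ee_rot: [1.811, 1.933, -0.56]
force: [-0.4, -0.3, 0.5]
width: 0.0359
gripper_force: 31.0
```

Request:
play_rows(
  targets="0.8 0 1.2 0 0 0 0.3;0 0 0 0 0 0 0.3;0 0 0 0 0 0 0.3",
)

```text
time: 43.38
tcp_pos: [0.4972, -0.1604, 0.0278]
ee_rot: [1.81, 1.933, -0.559]
force: [-0.1, -0.3, -0.3]
width: 0.0358
gripper_force: 31.0
```

Request:
play_rows(
  targets="1.2 0 1.8 0 0 0 0.3;0 0 0 0 0 0 0.3;0 0 0 0 0 0 0.45;0 0 0 0 0 0 0.5;0 0 0 0 0 0 0.6;0 0 0 0 0 0 0.7;0 0 0 0 0 0 0.9;0 0 0 0 0 0 1;0 0 0 0 0 0 1",
)

```text
time: 44.13
tcp_pos: [0.497, -0.1604, 0.0253]
ee_rot: [1.81, 1.933, -0.56]
force: [0.2, -0.7, -0.6]
width: 0.0852
gripper_force: 0.0
```

Request:
play_rows(
  targets="0 0 -10 0 0 0 1;0 0 -25 0 0 0 1;0 0 -30 0 0 0 1;0 0 -30 0 0 0 1;0 0 -20 0 0 0 1;-15 0 -10 0 0.12 0 1;-20 0 0 0 0.12 0 1;-20 0 0 0 0.12 0 1;-15 0 0 0 0.12 0 1;-15 0 0 0 0.12 0 1;0 0 0 0 0 0 1;0 0 0 0 0 0 1;0 0 0 0 0 0 1;0 0 0 0 0 0 1",
)

```text
time: 45.3
tcp_pos: [0.4972, -0.1666, 0.1582]
ee_rot: [-2.144, -2.295, 0.001]
force: [-0.4, -0.1, 0.1]
width: 0.0857
gripper_force: 0.0
```

```bash
cat > ck.py <<'E'
from h import *
o=ctrl.get_obs();c=ctrl.get_image("wrist");f=c["frame"];cv2.imwrite("pics/ck.png",f);print(o["time"],o["tcp_pos"].round(4))
R=Ro.from_rotvec(o["ee_rot"]).as_matrix();t=np.array(o["tcp_pos"]);print(R[:,0].round(4),R[:,2].round(4))
b=cv2.medianBlur(f,5);h=cv2.cvtColor(b,cv2.COLOR_BGR2HSV)
m=((h[...,0]<16)&(h[...,0]>9)&(h[...,1]>122)&(h[...,1]<175)&(h[...,2]>50)).astype(np.uint8);m=cv2.morphologyEx(m,cv2.MORPH_OPEN,np.ones((5,5)))
q,lab,st,ce=cv2.connectedComponentsWithStats(m)
T=lambda u,v,z:(R.T@(wonz(c,o,u,v,z)-t)*1e3)[:2].round(1)
for i in np.argsort(-st[1:,4])[:3]+1:
    if st[i,4]<300:continue
    print(st[i],"at",T(*ce[i],.015))
    cn=cv2.findContours((lab==i).astype(np.uint8),0,1)[0][0];ap=cv2.approxPolyDP(cn,3,True)[:,0]
    for p in ap:print("  ",p,"z0",T(*p,0),"z30",T(*p,.03))
    u=int(ce[i][0]);x,y,w,hh,_=st[i];print("  vals",[(v,int(np.median(f[v,u-8:u+8].max(1)))) for v in range(y-2,y+hh+3,3)])
E
python3 ck.py
```

```text
45.3 [ 0.4972 -0.1666  0.1582]
[-6.800e-02  9.977e-01  2.000e-04] [-9.e-04  2.e-04 -1.e+00]
[ 255  146   46   66 2920] at [22.2  0.3]
   [259 146] z0 [ 47.9 -15.8] z30 [ 50.3 -14. ]
   [256 210] z0 [ -9.1 -19.1] z30 [ -0.5 -17. ]
   [298 211] z0 [-9.9 18.4] z30 [-1.3 16.5]
   [299 147] z0 [47.1 18.5] z30 [49.6 16.5]
  vals [(144, 160), (147, 107), (150, 109), (153, 116), (156, 118), (159, 119), (162, 121), (165, 120), (168, 121), (171, 121), (174, 122), (177, 121), (180, 120), (183, 141), (186, 141), (189, 141), (192, 139), (195, 139), (198, 140), (201, 139), (204, 139), (207, 138), (210, 111), (213, 155)]
[ 245  309   47   49 1763] at [-133.9   -9.8]
   [246 317] z0 [-123.5  -32.2] z30 [-102.6  -28.7]
   [245 335] z0 [-147.4  -34.4] z30 [-124.   -30.7]
   [253 353] z0 [-173.1  -26.8] z30 [-147.   -23.9]
   [275 357] z0 [-178.8   -2.5] z30 [-152.    -2.2]
   [291 354] z0 [-174.3   15.2] z30 [-148.    13.6]
   [278 309] z0 [-113.     0.7] z30 [-93.3   0.7]
  vals [(307, 149), (310, 117), (313, 89), (316, 89), (319, 85), (322, 88), (325, 88), (328, 135), (331, 134), (334, 133), (337, 131), (340, 133), (343, 131), (346, 133), (349, 130), (352, 134), (355, 96), (358, 16)]
```

Request:
play_rows(
  targets="11 0.5 10 0 0 0.012 1;0 0 30 0 0 0 1;0 0 30 0 0 0 1;0 0 30 0 0 0 1;0 0 18 0 0 0 1;0 0 9 0 0 0 1;0 0 4 0 0 0 1;0 0 0 0 0 0 1;0 0 0 0 0 0 0.6;0 0 0 0 0 0 0.4;0 0 0 0 0 0 0.3;0 0 0 0 0 0 0.3;0 0 0 0 0 0 0.3;0 0 0 0 0 0 0.3;0 0 0 0 0 0 0.3",
  force=40,
)

```text
time: 46.6
tcp_pos: [0.4982, -0.1576, 0.0289]
ee_rot: [2.159, 2.279, 0.001]
force: [0.3, -0.0, 5.1]
width: 0.0354
gripper_force: 41.8
```

Request:
play_rows(
  targets="0 0 -4 0 0 0 0.3;0 0 -8 0 0 0 0.3;0 0 -3 0 0 0 0.3;0 0 0 0 0 0 0.3;0 0 0 0 0 0 0.3;0 0 0 0 0 0 0.3",
)

```text
time: 47.1
tcp_pos: [0.497, -0.157, 0.0422]
ee_rot: [-2.16, -2.28, 0.0]
force: [0.7, -0.3, -0.1]
width: 0.0353
gripper_force: 41.2
```

```bash
python3 ck.py
python3 - <<'E'
from h import *
meas(.028)
E
```

```text
47.1 [ 0.497  -0.157   0.0422]
[-5.390e-02  9.985e-01  3.000e-04] [-5.e-04  3.e-04 -1.e+00]
[  234   186    87   127 10555] at [ 7.8 -0. ]
   [240 187] z0 [ 36.2 -19.1] z30 [ 42.4 -15.5]
   [234 242] z0 [  5.9 -23.3] z30 [ 17.7 -19. ]
   [237 312] z0 [-39.4 -23.9] z30 [-19.3 -19.5]
   [317 311] z0 [-38.6  23.8] z30 [-18.6  19.5]
   [320 246] z0 [ 3.6 23.3] z30 [15.9 19.1]
   [315 188] z0 [35.7 19.5] z30 [42. 16.]
  vals [(184, 161), (187, 104), (190, 109), (193, 110), (196, 111), (199, 118), (202, 120), (205, 121), (208, 122), (211, 122), (214, 121), (217, 120), (220, 121), (223, 121), (226, 121), (229, 122), (232, 121), (235, 124), (238, 122), (241, 123), (244, 123), (247, 124), (250, 123), (253, 124), (256, 123), (259, 123), (262, 120), (265, 140), (268, 139), (271, 140), (274, 139), (277, 139), (280, 139), (283, 141), (286, 84), (289, 87), (292, 85), (295, 86), (298, 86), (301, 85), (304, 84), (307, 85), (310, 85), (313, 137)]Traceback (most recent call last):
  File "<stdin>", line 2, in <module>
  File "h.py", line 31, in meas
    i=1+np.argmax(st[1:,4]);m=lab==i;x0,y0,w,hh,_=st[i]
        ~~~~~~~~~^^^^^^^^^^
    return _wrapfunc(a, 'argmax', axis=axis, out=out, **kwds)
    return bound(*args, **kwds)
ValueError: attempt to get argmax of an empty sequence
```

Request:
play_rows(
  targets="0 -0.6 -3 0 0 -0.012 0.3;10 -0.7 0 0 0 0 0.3;20 0 0 0 0 0 0.3;30 0 0 0 0 0 0.3;25 0 0 0 0 0 0.3;14 0 0 0 0 0 0.3;7 0 0 0 0 0 0.3;0 0 0 0 0 0 0.3;0 0 0 0 0 0 0.3;0 0 0 0 0 0 0.3;0 0 0 0 0 0 0.3",
)

```text
time: 48.12
tcp_pos: [0.4891, -0.0522, 0.0456]
ee_rot: [2.148, 2.292, 0.0]
force: [-0.1, 0.1, -1.0]
width: 0.0354
gripper_force: 41.2
```

```bash
sed -i 's/if len(r):/if 0:/' h.py
cat > rel.py <<'E'
s=open('top.py').read();import sys
exec(compile(s,'top','exec'))
h=cv2.cvtColor(cv2.blur(f,(25,1)),cv2.COLOR_BGR2HSV)[:,277].astype(int)
print("t",t.round(4),"fwd",R[:,0].round(4),"z",R[:,2].round(4))
T=np.array(c["mount"])
def q(v,z,u=277.3):
    x=(u-c["cx"])/c["fx"];y=(v-c["cy"])/c["fy"];r=np.hypot(x,y)
    d=T[:3,:3]@np.array([np.sin(r)*x/r,np.sin(r)*y/r,np.cos(r)]);return ((T[:3,3]+d*(z-T[2,3])/d[2])*1e3)[0].round(1)
br=[v for v in range(150,330) if 9<h[v,0]<16 and h[v,1]>122];print("brown rows",br[0],br[-1])
vv=cv2.cvtColor(f,cv2.COLOR_BGR2GRAY)[:,270:285].mean(1);k=max(range(br[0]+40,br[0]+100),key=lambda v:vv[v+2]-vv[v-2]);print("front",k)
for b in(.026,.0275,.029):print(b,"nose",q(br[0]-.5,b),"front",q(k,b-.03),"back",q(br[-1]+.5,b-.03))
E
python3 rel.py 75
```

```text
roller bbox [  103    45   342   121 38150] ends y -80.4 76.8
roller axis x at mid 77.2 yaw(dx/dy) -0.0012 [77.2 77.1 77.3 77.1 77.2 77.2 77.3 77.2 77.2 76.9 77.1 77.2 77.1 77.1
 77. ]
tcp [ 0.4891 -0.0522  0.0456]
107 118.5 3.0 [ 75.6 -92.6]
114 118.3 4.0 [ 75.3 -88.1]
120 118.4 6.0 [ 74.9 -84.3]
419 121.4 5.0 [72.6 74.9]
427 106.0 80.0 [81.3 79.4]
435 107.5 81.0 [81.  84.3]
443 110.9 80.0 [79.6 89.5]
451 117.6 120.0 [76.4 94.8]
458 118.4 116.0 [76.5 99.5]
465 119.2 152.0 [ 76.5 104.3]
t [ 0.4891 -0.0522  0.0456] fwd [-6.470e-02  9.979e-01 -2.000e-04] z [ 2.e-04 -2.e-04 -1.e+00]
brown rows 187 312
front 264
0.026 nose 39.8 front 14.8 back -8.3
0.0275 nose 39.4 front 14.1 back -9.3
0.029 nose 39.1 front 13.4 back -10.3
```

Request:
play_rows(
  targets="4 -0.8 4 0 0 0 0.3;4 0 5 0 0 0 0.3;0 0 2 0 0 0 0.3;0 0 1 0 0 0 0.3;0 0 0 0 0 0 0.3;0 0 0 0 0 0 0.3;0 0 0 0 0 0 0.3",
)

```text
time: 48.8
tcp_pos: [0.4878, -0.0435, 0.0336]
ee_rot: [2.147, 2.293, 0.0]
force: [-0.1, -0.3, -0.8]
width: 0.0352
gripper_force: 41.2
```

Request:
play_rows(
  targets="0 0 0.8 0 0 0 0.3;0 0 0 0 0 0 0.3;0 0 0 0 0 0 0.3",
)

```text
time: 49.05
tcp_pos: [0.4877, -0.0435, 0.0328]
ee_rot: [2.147, 2.293, 0.0]
force: [0.1, -0.5, -0.8]
width: 0.0352
gripper_force: 41.2
```

Request:
play_rows(
  targets="0 0 0.6 0 0 0 0.3;0 0 0 0 0 0 0.3;0 0 0 0 0 0 0.3",
)

```text
time: 49.3
tcp_pos: [0.4876, -0.0434, 0.0321]
ee_rot: [-2.147, -2.293, -0.0]
force: [0.6, -0.9, -1.0]
width: 0.0352
gripper_force: 41.2
```

Request:
play_rows(
  targets="0 0 0.6 0 0 0 0.3;0 0 0 0 0 0 0.3;0 0 0 0 0 0 0.3",
)

```text
time: 49.55
tcp_pos: [0.4877, -0.0434, 0.0319]
ee_rot: [2.147, 2.293, 0.0]
force: [-1.5, -0.1, 2.6]
width: 0.035
gripper_force: 41.5
```

Request:
play_rows(
  targets="0 0 -0.7 0 0 0 0.3;3 0 0 0 0 0 0.3;4 0 0 0 0 0 0.3;4 0 0 0 0 0 0.3;2 0 0 0 0 0 0.3;1 0 0 0 0 0 0.3;0 0 0 0 0 0 0.3;0 0 0 0 0 0 0.3;0 0 0 0 0 0 0.3",
)

```text
time: 50.3
tcp_pos: [0.4867, -0.0295, 0.0322]
ee_rot: [2.147, 2.294, 0.0]
force: [-0.5, -0.2, -1.6]
width: 0.0352
gripper_force: 41.2
```

```bash
python3 rel.py 54
```

```text
roller bbox [   92    97   371   130 44772] ends y -80.0 80.4
roller axis x at mid 54.2 yaw(dx/dy) -0.0024 [54.2 54.3 54.3 54.3 54.3 54.2 54.4 54.4 54.2 54.2 54.2 54.1 54.1 53.9
 54. ]
tcp [ 0.4867 -0.0295  0.0322]
98 169.0 5.0 [ 49.7 -92.7]
104 159.9 3.0 [ 54.2 -88.4]
111 162.8 5.0 [ 52.5 -84.3]
428 150.7 89.0 [58.3 74.7]
436 159.5 13.0 [54.1 79.7]
444 160.7 10.0 [53.7 84.5]
453 159.5 6.0 [54.6 89.9]
460 160.6 44.0 [54.3 94.4]
468 163.0 85.0 [53.3 99.7]
475 163.4 152.0 [ 53.4 104.4]
t [ 0.4867 -0.0295  0.0322] fwd [-0.0659  0.9978 -0.    ] z [ 1.e-04  0.e+00 -1.e+00]
brown rows 227 312
front 313
0.026 nose 20.3 front -8.6 back -8.3
0.0275 nose 19.8 front -9.6 back -9.3
0.029 nose 19.3 front -10.6 back -10.3
```

Request:
play_rows(
  targets="1 0 0 0 0 0 0.3;1 0 0 0 0 0 0.3;0.4 0 0 0 0 0 0.3;0 0 0 0 0 0 0.3;0 0 0 0 0 0 0.3;0 0 0 0 0 0 0.3",
)

```text
time: 50.9
tcp_pos: [0.4866, -0.027, 0.0323]
ee_rot: [-2.147, -2.294, -0.0]
force: [0.2, 0.4, -0.7]
width: 0.0352
gripper_force: 41.2
```

```bash
python3 rel.py 51.5 | egrep "axis|^4[67]|t \["
python3 - <<'E'
from h import *
# gap check in side and scene views: project touching geometry ends? print brown/roller boundary pixels
S=ctrl.get_image("side");cv2.imwrite("pics/s10.png",S["frame"])
E
```

```text
roller axis x at mid 53.4 yaw(dx/dy) -0.0030 [53.5 53.5 53.5 53.5 53.3 53.4 53.4 53.4 53.4 53.5 53.2 53.3 53.1 53.3
460 161.3 33.0 [53.9 94.5]
468 167.5 108.0 [ 50.9 100. ]
475 168.0 152.0 [ 50.9 104.8]
t [ 0.4866 -0.0271  0.0323] fwd [-0.066   0.9978  0.    ] z [ 1.e-04  1.e-04 -1.e+00]
```

The chock touched the roller and rolled it about 1.6 mm on, so it is now about 2 mm past the line. I'll back the chock off 2.1 mm and set it down. Then I'll roll the roller back to it with the fingertips.

Request:
play_rows(
  targets="-1.1 0 0 0 0 0 0.3;-1 0 0 0 0 0 0.3;0 0 0.6 0 0 0 0.3;0 0 0.3 0 0 0 0.3;0 0 0 0 0 0 0.3;0 0 0 0 0 0 0.3",
)

```text
time: 51.55
tcp_pos: [0.4869, -0.0294, 0.0319]
ee_rot: [2.146, 2.293, -0.0]
force: [-2.6, 0.1, 4.7]
width: 0.0351
gripper_force: 41.7
```

Request:
play_rows(
  targets="0 0 0 0 0 0 0.43;0 0 0 0 0 0 0.5;0 0 0 0 0 0 0.6;0 0 0 0 0 0 0.8;0 0 0 0 0 0 1;0 0 0 0 0 0 1;0 0 -15 0 0 0 1;0 0 -20 0 0 0 1;0 0 -5 0 0 0 1;0 0 0 0 0 0 1;0 0 0 0 0 0 1;0 0 0 0 0 0 1",
)

```text
time: 52.55
tcp_pos: [0.486, -0.029, 0.0702]
ee_rot: [-2.146, -2.292, 0.001]
force: [0.1, 0.5, -1.2]
width: 0.0855
gripper_force: 0.0
```

```bash
python3 rel.py 53 | egrep "axis|bbox|^3|^4|t \[|brown"; python3 ck.py|head -9
```

```text
roller bbox [  135   101   287   100 26938] ends y -76.0 77.4
roller axis x at mid 55.3 yaw(dx/dy) -0.0036 [55.3 55.3 55.3 55.1 55.3 55.4 55.4 55.4 55.4 55.5 55.1 55.  55.2 54.9
400 148.3 15.0 [55.7 74. ]
407 152.4 5.0 [53.5 78.8]
415 156.0 5.0 [51.5 84.5]
422 154.1 120.0 [52.9 89.2]
429 154.7 116.0 [52.8 94.2]
436 155.0 114.0 [52.9 99.3]
442 155.3 162.0 [ 53.  103.7]
t [ 0.4858 -0.029   0.07  ] fwd [-6.590e-02  9.978e-01  7.000e-04] z [-2.3e-03  5.0e-04 -1.0e+00]
brown rows 201 273
52.65 [ 0.4858 -0.029   0.07  ]
[-6.590e-02  9.978e-01  6.000e-04] [-2.4e-03  5.0e-04 -1.0e+00]
[ 245  201   69   73 4864] at [4.  1.1]
   [249 201] z0 [ 21.7 -17.1] z30 [ 29.3 -14.4]
   [245 235] z0 [ -0.3 -20.2] z30 [ 10.8 -17. ]
   [247 272] z0 [-26.3 -19.8] z30 [-11.1 -16.6]
   [310 273] z0 [-26.9  21.5] z30 [-11.7  18.2]
   [311 203] z0 [20.5 20.6] z30 [28.3 17.4]
  vals [(199, 106), (202, 98), (205, 98), (208, 99), (211, 99), (214, 99), (217, 100), (220, 101), (223, 100), (226, 101), (229, 99), (232, 99), (235, 122), (238, 122), (241, 122), (244, 122), (247, 122), (250, 122), (253, 121), (256, 122), (259, 121), (262, 121), (265, 121), (268, 121), (271, 121), (274, 102)]
```

Request:
play_rows(
  targets="12 0.7 -5 0 0 0 1;20 0 0 0 0 0 1;18 0 0 0 0 0 1;7 0 0 0 0 0 1;0 0 5 0 0 0 1;0 0 4 0 0 0 1;0 0 2.5 0 0 0 1;0 0 0.7 0 0 0 1;0 0 0 0 0 0 1;0 0 0 0 0 0 1",
)

```text
time: 53.53
tcp_pos: [0.4836, 0.0272, 0.064]
ee_rot: [-2.148, -2.292, 0.0]
force: [-0.4, -0.0, 0.5]
width: 0.0856
gripper_force: 0.0
```

Request:
play_rows(
  targets="0 0 1 0 0 0 1;0 0 0.7 0 0 0 1;0 0 0.4 0 0 0 1;0 0 0.4 0 0 0 1;0 0 0 0 0 0 1;0 0 0 0 0 0 1",
)

```text
time: 54.03
tcp_pos: [0.4837, 0.0278, 0.0618]
ee_rot: [2.147, 2.293, 0.0]
force: [-0.5, -0.1, 2.0]
width: 0.0856
gripper_force: 0.6
```

Request:
play_rows(
  targets="0 0 0.4 0 0 0 1;0 0 0.4 0 0 0 1;-0.8 0 0 0 0 0 1;-0.9 0 0 0 0 0 1;-0.9 0 0 0 0 0 1;-0.9 0 0 0 0 0 1;-0.5 0 0 0 0 0 1;0 0 0 0 0 0 1;0 0 0 0 0 0 1",
)

```text
time: 54.78
tcp_pos: [0.484, 0.0237, 0.0617]
ee_rot: [2.147, 2.293, 0.0]
force: [-2.4, -0.5, 6.1]
width: 0.0857
gripper_force: 2.8
```

Request:
play_rows(
  targets="-0.4 0 0 0 0 0 1;-0.4 0 0 0 0 0 1;0 0 0 0 0 0 1;0 0 0 0 0 0 1",
)

```text
time: 55.12
tcp_pos: [0.484, 0.0229, 0.0617]
ee_rot: [2.147, 2.293, 0.0]
force: [-2.8, 0.1, 4.8]
width: 0.0854
gripper_force: 2.8
```

Now I'll take the fingers off and look from behind and above.

Request:
play_rows(
  targets="0 0 -1 0 0 0 1;0 0 -3 0 0 0 1;0 0 -15 0 0 0 1;0 0 -20 0 0 0 1;-15 0 -20 0 0 0 1;-25 0 -15 0 0 0 1;-20 0 -5 0 0 0 1;-8 0 0 0 0 0 1;0 0 0 0 0 0 1;0 0 0 0 0 0 1;0 0 0 0 0 0 1;0 0 0 0 0 0 1",
)

```text
time: 56.12
tcp_pos: [0.4878, -0.0438, 0.1387]
ee_rot: [-2.144, -2.293, 0.001]
force: [-1.3, -0.1, 0.9]
width: 0.0854
gripper_force: 0.0
```

```bash
python3 rel.py 68 | egrep "axis|bbox|^1|^3|^4|t \[|brown"; python3 ck.py|head -9
```

```text
roller bbox [  177    89   201    72 13504] ends y -72.9 73.0
roller axis x at mid 67.6 yaw(dx/dy) -0.0019 [67.6 67.7 67.8 67.6 67.5 67.4 67.7 67.7 67.7 67.8 67.5 67.3 67.5 67.4
164 126.7 110.0 [ 67.7 -92.2]
169 126.4 111.0 [ 67.6 -87.8]
173 126.3 107.0 [ 67.6 -84.4]
370 122.1 7.0 [70.5 74.1]
376 125.8 74.0 [67.8 79.2]
382 126.3 109.0 [67.6 84.4]
388 126.5 105.0 [67.8 89.6]
393 126.9 106.0 [67.8 94. ]
399 127.5 67.0 [67.6 99.3]
404 127.7 163.0 [ 67.7 103.8]
t [ 0.4879 -0.0439  0.1389] fwd [-6.720e-02  9.977e-01  9.000e-04] z [-1.6e-03  8.0e-04 -1.0e+00]
brown rows 160 211
56.2167 [ 0.4881 -0.044   0.1392]
[-6.710e-02  9.977e-01  7.000e-04] [-1.2e-03  6.0e-04 -1.0e+00]
[ 253  159   50   53 2575] at [20.3 -0.2]
   [255 159] z0 [ 38.9 -18. ] z30 [ 42.5 -15.9]
   [254 210] z0 [ -3.6 -19.4] z30 [  4.9 -17.2]
   [300 211] z0 [-4.5 18.9] z30 [ 4.2 16.7]
   [300 162] z0 [36.5 18.2] z30 [40.4 16.1]
  vals [(157, 101), (160, 87), (163, 88), (166, 90), (169, 89), (172, 89), (175, 89), (178, 87), (181, 111), (184, 110), (187, 110), (190, 110), (193, 110), (196, 108), (199, 109), (202, 109), (205, 109), (208, 108), (211, 111), (214, 56)]
```

The roller axis is at 67.6 against 67.7 for the line, square and centred on the chock. The chock origin is about 37.6 mm behind the axis, so it sits close up, and the gripper is clear. I'll hand in.

```bash
python3 -c "
from cell import ctrl
print(ctrl.sign_off())"
```

```text
the job is handed in; nothing more can be done
None
```

I handed the job in at about 56 s: the roller is square on the scribed line within measuring error, about 14 mm off mid-plate. The chock stands behind its middle, nose first, with a gap of about 0.6 mm. On the way the chock nudged the roller off the line twice, about 1 mm and then 1.6 mm, so after setting the chock down I rolled it back by fingertip; the block, flange and trays were not touched.

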